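Clamp the gel tray in the casting press

ROBOT

A 6-joint arm with a two-finger parallel gripper is mounted at the origin on the work surface. World frame = base frame: x ahead of the robot, y to its left, z up, the work surface at z = 0. Lengths are in mm, angles in rad, forces in N, time in s.
With the tool pointing down it reaches from about 350 to 775 mm from the base axis. Payload 7.3 kg.
Tool frame: the origin (TCP) lies between the finger pads; the fingertips stand tcp_to_tips ahead of it and the grasp point (between the pads) lies 5 mm behind it (tcp_to_tips is the distance from the TCP to the fingertips, in mm); z points along the fingers, x is the direction in which the jaws open and shut, and the axes are right-handed (so a half turn about z gives the same grasp; the last joint's range is limited). The gripper opens to 92 mm and grips with 3 to 60 N. Pads are 19 mm wide; open, the fingers measure 130 mm over their backs; the gripper's body (75 mm by 190 mm) begins 47 mm behind the grasp point.
Start: joints at [-1.379, 0.342, 1.524, -0, 1.275, -0.146], TCP at [174.014, -495.341, 240.741] pointing down, gripper open.
Joint ranges: [-2.53, 2.53], [-0.77, 2.02], [0.04, 2.7], [-1, 4.14], [0.28, 2.66], [-3.11, 3.11]. Speed limits (rad/s): [2.57, 2.57, 3.14, 3.14, 3.14, 3.14].

INTERFACE

Orientations are given as [roll, pitch, yaw] about the fixed x, y, z axes, in that order (R = Rz(yaw) Ry(pitch) Rx(roll)).
In Python, from plant import * gives the robot as it stands.
- The arm moves only by the tool drive_tool, never from a script. Its argument "deltas" is a list of rows, each an object of numbers: "hand": the gripper's target within -1 to 1 (shut at 1, half-way at 0, fully open at -1); "tx", "ty", "tz": the shift along the tool's x, y, z each as a share of 4 cm, from -1 to 1; "wx", "wy", "wz": the turn, a rotation vector about the tool's x, y, z each as a share of 5 degrees, from -1 to 1. In form: [{"hand": .., "tx": .., "ty": .., "tz": .., "wx": .., "wy": .., "wz": ..}, ...]. A call has 1 to 20 rows; each row shifts and turns the commanded pose from where the row before left it, along the tool's axes as they then stand; what a row does not reach is not made up. A row lasts 1/12 s, in which the tool goes at most 41.7 mm and 7.16 degrees, less where a joint would pass 70% of its speed; a pose out of reach is approached as far as the arm can. A call with a number of a shift or a turn outside -1 to 1 is refused whole. A call with a gripper value outside its range is refused whole. The fingers move at their own pace and stop on an object; the grip force is fixed at half the most. Time passes only in rows, so rows that do not move let the fingers close. It gives the time, the measured TCP pose, the force and the opening at its end, in the units of the state.
- get_obs(): the state, without advancing time (a new reading comes with each control period).
- capture(name): name is "side" or "top" or "wrist"; returns the picture (384x512x3 uint8, red, green, blue); there is no depth.
- camera_model(name): a dict with "fx", "fy", "cx", "cy" (pixels), "rvec" (rotation vector, rad) and "tvec" (3), from world to camera coordinates, as OpenCV has them. Camera axes: x right, y down, z forward; pixel columns grow to the right and rows downward; lengths in mm; the calibration is good to about 2 mm. A picture is of the moment at which its call begins: read the wrist's pose just before it. camera_model takes no time and is no camera call; for the wrist camera it gives the pose at the moment of the call.
- close_job(): hands the job in, once; it reports no verdict.
The state is a dict: "time": time; "joint_positions": joint angles; "dq": joint speeds; "tau": joint torques, N m; "tool_pos": TCP position; "tcp_rot": TCP orientation; "contact_force": force on the tool from outside, world axes, zero at the start; "moment": the same for the moment, N m; "grip_width": finger opening in mm.
Only numpy, scipy, OpenCV 4.12 (cv2) and the standard library are available. Lean on these libraries where they do the work, as an engineer would, in place of code of your own. Each camera call takes 0.05 s, during which the arm holds its last target.

TASK

Gently slide the gel casting tray along its bed until it is fully home against the end stop. Then turn the clamp knob clockwise until its foot just touches the tray's comb bar, and from that touch add a quarter turn, no more. Leave the tray clamped, let go, and leave the other things on the bench alone.

Things in the scene. Friction and masses are not known exactly. Their poses are not given: they have to be found in the camera images.
- bed: Grey plastic bed of the casting press, fixed to the bench: base plate x -170 to 70 mm, y -60 to 74 mm, 12 mm thick. Origin on the bench under the clamp's screw axis, z up. The tray slides on the plate along the bed's +x between two guides (inner faces at y = -42 and 42 mm, x -132 to 58 mm, tops 21 mm above the bench).
- stop (a point): Middle of the near face of the bed's end stop, a lip across the bed at bed x = 50 mm, top 24 mm above the bench; axes as the bed's. The tray's leading end rests against it when the tray is fully home: the tray's origin is then at x = -10 mm, y = 0, z = 12 mm of the bed.
- clamp: Aluminium C-shaped clamp frame fixed to the bench, same origin and axes as the bed: column at x -18 to 18, y 52 to 72 mm; arm 36 mm wide over the bed, y -20 to 72 mm, underside 64 mm and top 82 mm above the bench. A vertical screw with a 20 mm round rubber foot hangs from the arm at its x = y = 0; the foot clears the tray at the start.
- screw_axis (a point): Where the clamp's screw leaves the underside of the arm, 64 mm above the bench; axes as the clamp's. Turning the knob clockwise lowers the foot 24 mm a turn. How far the foot hangs is set anew each time and not measured: it lands on the home tray's comb bar after 0.7 to 3.6 rad of turn from the start. The foot is sprung: it bears with 20 N as soon as it has landed, then 10.5 N more per rad.
- knob_grip (a point): Black clamp knob on the screw axis above the arm: 42 mm disc with an upright bar grip 42 mm long (this point's x), 14 mm thick (its y), from 95 to 127 mm above the bench. This point is on the axis, 115 mm above the bench; its axes turn with the knob. It turns about the vertical only, keeps its height and stays where it is left. Clockwise seen from above tightens.
- knob_top (a point): Top of the knob's bar grip, on the axis, 127 mm above the bench. The knob is stiff: its friction is 0.25 N m either way. When the foot lands its back-torque (anticlockwise) steps from 0 to 0.075 N m within 0.1 to 0.2 rad, then grows by 0.04 N m per rad. So the torque is 0.25, then 0.33 to 0.39 N m while turning on; when eased back a hair it is 0.25, then 0.17 down to 0.11 N m the other way.
- tray: Loose clear plastic gel casting tray 120 x 80 x 23 mm, 0.3 to 0.6 kg, on the bed, its x along the bed's x, drawn back 50 to 90 mm from home. Origin at the centre of its underside; leading end at x = 60 mm. A white comb bar 24 mm wide lies across it at x = 10 mm, top 29 mm above its underside. It cracks if pushed with over 40 N, or if clamped an eighth of a turn beyond the quarter turn.
- tray_tail (a point): Middle of the tray's flat tail end face, at tray x = -60 mm and 12 mm above its underside; axes as the tray's. Push here along +x. Above the tail stands a white upright tab 24 mm long (tray x = -60 to -36 mm), 12 mm thick (y), its top 50 mm above the tray's underside.
- rack: Green tube rack 90 x 160 x 56 mm with white capped tubes; bystander. Origin under its centre.
- bottle_a: Blue-capped reagent bottle, 68 mm diameter, 150 mm high; bystander. Origin under its centre.
- bottle_b: Smaller amber reagent bottle, 56 mm diameter, 120 mm high; bystander. Origin under its centre.
- tape: Cardboard roll, 90 mm outside diameter, 25 mm high; bystander. Origin under its centre.
- spare_comb: Spare white gel comb lying flat, 90 x 30 mm, 12 mm thick; bystander. Origin under its edge.
- tip_box: Closed orange pipette tip box 120 x 85 x 50 mm; bystander. Origin under its centre.
- weight: Brass weight, 40 mm diameter, 50 mm high; bystander. Origin under its centre.
Things that resemble listed ones, but are neither listed nor needed, are in the scene too. Leave any yellow look-alike of the tray alone.

How it is judged:
By the outcome, as a careful person would: the job done as asked, in the order asked, and still so for the second after the job is handed in, with the robot touching nothing.
It also fails if it takes over 72 s, if anything falls off the work surface, if the arm or the gripper's body presses on something with over 40 N, if the wrist force passes 120 N, or if a joint passes its speed limit or range.

## Working session

There is one attempt and no reset: what is moved stays moved. The work goes in short steps, Python scripts to look and compute and a tool call to move; the robot and the scene stay as the last step left them, time stands still between calls to the robot, and variables do not carry over. Pictures are saved under pics/ and viewed, and the job is handed in when it is done.

Besides the shell and the picture viewer there is one more tool, called by a JSON object that holds its "name" and its "arguments". drive_tool: Moves the arm, as the interface text tells. Its arguments: {"type":"object","properties":{"deltas":{"type":"array","items":{"type":"object","properties":{"hand":{"type":"number"},"tx":{"type":"number"},"ty":{"type":"number"},"tz":{"type":"number"},"wx":{"type":"number"},"wy":{"type":"number"},"wz":{"type":"number"}}}}},"required":["deltas"]}

```bash
ls; mkdir -p pics; python3 - <<'E'
from plant import *
import cv2
print(get_obs())
for n in ["side","top","wrist"]:
    print(n,camera_model(n)); im=capture(n); cv2.imwrite(f"pics/{n}0.png",im[:,:,::-1])
E
```

```text
pics
{'time': 0.0, 'joint_positions': array([-1.37904098e+00,  3.42712786e-01,  1.52501038e+00, -2.30031156e-05,
        1.27541789e+00, -1.45975855e-01]), 'dq': array([-0.00146381, -0.00116911,  0.00090521, -0.00085346, -0.0010419 ,
       -0.00074373]), 'tau': array([-4.81107600e-04, -4.31243634e+01, -2.44214988e+01,  7.16820988e-02,
        5.59913332e-02, -1.17936665e-04]), 'tool_pos': array([ 173.90877841, -494.94577622,  240.05243162]), 'tcp_rot': array([-3.14138919e+00,  1.53513618e-03, -1.23305826e+00]), 'contact_force': array([ 0.75134174,  0.06853848, -0.8234926 ]), 'moment': array([ 0.00395851,  0.02997837, -0.02031074]), 'grip_width': 92.08195254381911}
side {'fx': 448.79864417726134, 'fy': 448.79864417726134, 'cx': 262.054550437658, 'cy': 192.14989277365942, 'rvec': array([ 0.70269666, -2.67534355,  1.08652348]), 'tvec': array([526.50979144, 261.18738956, 951.58132937])}
top {'fx': 494.3430995665326, 'fy': 494.3430995665326, 'cx': 258.54087185209414, 'cy': 196.74900180721542, 'rvec': array([ 2.18623806, -2.17529743,  0.05046609]), 'tvec': array([  34.34719148,  573.46634583, 1617.48633925])}
wrist {'fx': 332.49573352593984, 'fy': 332.49573352593984, 'cx': 255.8578645026721, 'cy': 187.83349165892025, 'rvec': array([-2.38131534,  1.68783151,  0.22748912]), 'tvec': array([-523.96545858,  -31.79816018,  389.99041535])}
```

View pics/side0.png

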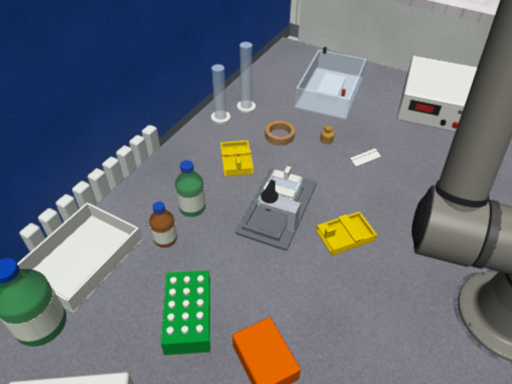

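View pics/top0.png

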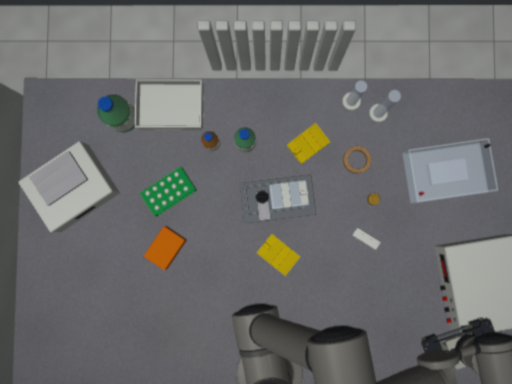

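View pics/wrist0.png

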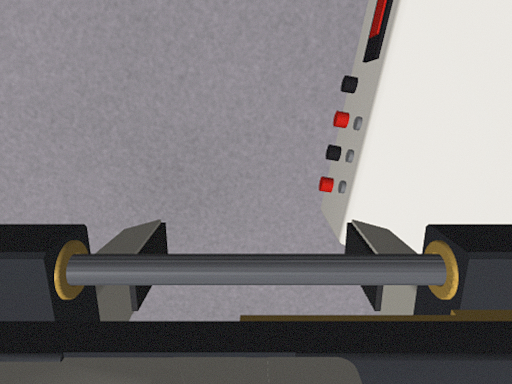

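```bash
cat > h.py <<'E'
from plant import *
import numpy as np, cv2
def cast(name,uv,z,cm=None):
    c=cm or camera_model(name); R=cv2.Rodrigues(c['rvec'])[0]; t=c['tvec']
    d=R.T@np.array([(uv[0]-c['cx'])/c['fx'],(uv[1]-c['cy'])/c['fy'],1]); o=-R.T@t
    return o+d*(z-o[2])/d[2]
def proj(name,P,cm=None):
    c=cm or camera_model(name)
    K=np.array([[c['fx'],0,c['cx']],[0,c['fy'],c['cy']],[0,0,1]])
    return cv2.projectPoints(np.array(P,float).reshape(-1,3),c['rvec'],c['tvec'],K,None)[0].reshape(-1,2)
def snap(name,f,box=None,s=1):
    cm=camera_model(name); im=capture(name)[:,:,::-1].copy()
    if box: im=im[box[1]:box[3],box[0]:box[2]]
    cv2.imwrite(f,cv2.resize(im,None,fx=s,fy=s,interpolation=cv2.INTER_CUBIC)); return im,cm
E
python3 - <<'E'
from h import *
im=cv2.imread('pics/top0.png'); cv2.imwrite('pics/topc.png',cv2.resize(im[165:235,230:330],None,fx=8,fy=8,interpolation=cv2.INTER_CUBIC))
im=cv2.imread('pics/side0.png'); cv2.imwrite('pics/sidec.png',cv2.resize(im[150:260,220:330],None,fx=5,fy=5,interpolation=cv2.INTER_CUBIC))
for uv in [(242,181),(312,176),(316,217),(245,222)]: print(cast('top',uv,12))
print(cast('top',(263,197),127))
E
```

```text
[626.02558742  92.74058639  12.        ]
[ 643.63427566 -140.0762096    12.        ]
[ 507.43727485 -153.10673459   12.        ]
[489.66437531  81.74464962  12.        ]
[565.67695255  21.55287765 127.        ]
```

View pics/topc.png

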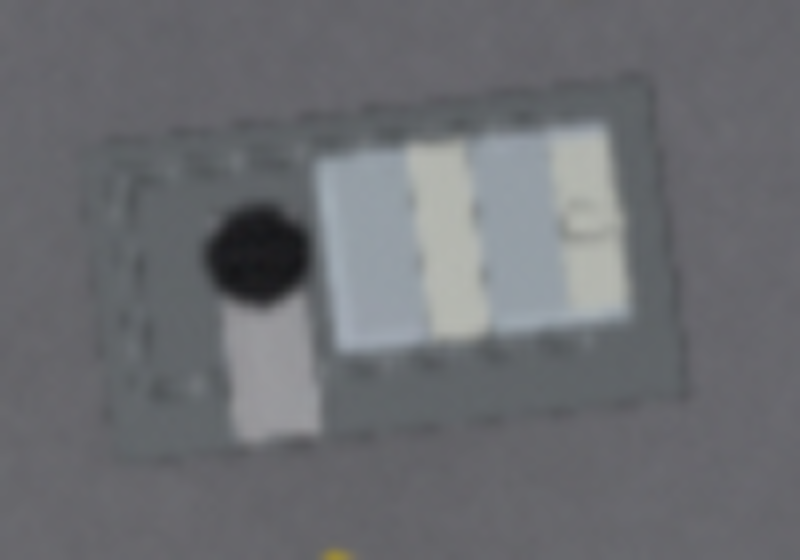

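View pics/sidec.png

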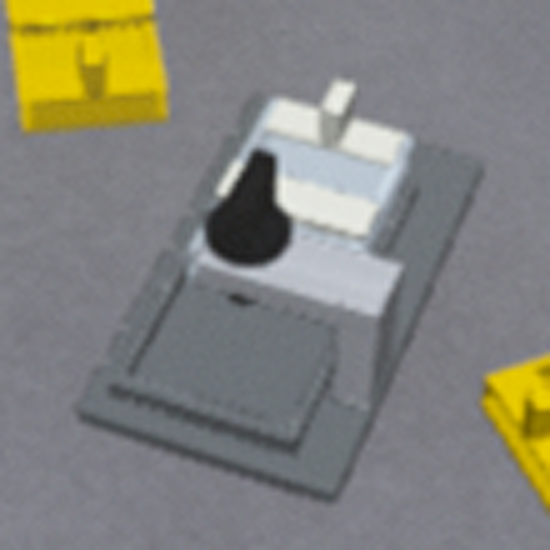

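```bash
python3 - <<'E'
from h import *
import plant
print([n for n in dir(plant) if not n.startswith('__')]); 
for n in dir(plant):
    if 'tip' in n.lower() or 'tcp' in n.lower(): print(n,getattr(plant,n))
def c(u): return ((u[0]+.5)/8-.5+230,(u[1]+.5)/8-.5+165)
px=[(85,143),(650,75),(690,402),(120,460)]
B=np.array([(70,-60),(-170,-60),(-170,74),(70,74)],float)
W=np.array([cast('top',c(p),12)[:2] for p in px]); print(W)
mb,mw=B.mean(0),W.mean(0)
H=(B-mb).T@(W-mw); yaw=np.arctan2(H[0,1]-H[1,0],H[0,0]+H[1,1])
R=np.array([[np.cos(yaw),-np.sin(yaw)],[np.sin(yaw),np.cos(yaw)]])
o=mw-R@mb; print('yaw',yaw,np.degrees(yaw),'o',o); print((W-o)@R-B)
for p in [(318,160),(605,125),(632,310),(338,352)]: print('tray top',(cast('top',c(p),35)[:2]-o)@R)
for p in [(410,145),(468,142),(488,333),(428,340)]: print('comb',(cast('top',c(p),41)[:2]-o)@R)
print('knob',(cast('top',c((258,255)),105)[:2]-o)@R)
E
```

```text
['Unreachable', 'camera_model', 'capture', 'close_job', 'get_obs', 'tcp_to_tips']
tcp_to_tips 14.0
[[ 621.19432434   98.74526434]
 [ 650.51262086 -136.14177136]
 [ 514.667216   -152.50063729]
 [ 489.44978654   83.19365905]]
yaw 1.686970954813021 96.6563158719408 o [570.11312822  23.79848875]
[[-1.47941619  0.57578472]
 [ 1.81846206 -1.31831307]
 [ 1.31617949  1.50761368]
 [-1.65522537 -0.76508533]]
tray top [-26.73399234 -39.50367841]
tray top [-145.16706646  -40.65116173]
tray top [-147.28233805   35.94684886]
tray top [-26.05306459  39.66950395]
comb [-64.66344616 -40.88610175]
comb [-88.32214186 -39.45810798]
comb [-87.49516831  38.98967058]
comb [-62.91728685  39.11072637]
knob [1.80842001 1.09635675]
```

```bash
cat >> h.py <<'E'
from scipy.spatial.transform import Rotation as Ro
YAW=1.687; O=np.array([570.1,23.8])
def b2w(x,y):
    c,s=np.cos(YAW),np.sin(YAW); return O+np.array([c*x-s*y,s*x+c*y])
def plan(xyz,yaw):
    """deltas in tool axes: total translation (units of 40mm, in present tool axes) and turn units"""
    o=get_obs(); R=Ro.from_euler('xyz',o['tcp_rot'])
    d=np.array(xyz)-o['tool_pos']; T=Ro.from_euler('xyz',[np.pi,0,yaw])
    w=(R.inv()*T).as_rotvec()
    print('tool',o['tool_pos'].round(1),'rot',o['tcp_rot'].round(4),'d tool/40',(R.inv().apply(d)/40).round(3),'target axes/40',(T.inv().apply(d)/40).round(3),'turn/5deg',(np.degrees(w)/5).round(3))
def st():
    o=get_obs(); print(round(o['time'],2),o['tool_pos'].round(2),o['tcp_rot'].round(4),'F',o['contact_force'].round(2),'M',o['moment'].round(3),'w',round(o['grip_width'],1),'q',o['joint_positions'].round(3))
E
python3 - <<'E'
from h import *
c=camera_model('wrist');R=cv2.Rodrigues(c['rvec'])[0]; p=-R.T@c['tvec']; o=get_obs()
Rt=Ro.from_euler('xyz',o['tcp_rot'])
print('cam in tool',Rt.inv().apply(p-o['tool_pos']),'axes',Rt.inv().as_matrix()@R.T)
st()
t=b2w(-190,0); print(t); plan([*t,240],0.116)
E
```

```text
cam in tool [ 1.16517452e-01 -7.08918468e+01 -1.43241653e+02] axes [[ 9.99999017e-01 -1.41775779e-04 -1.39504021e-03]
 [ 5.01556682e-04  9.65221173e-01  2.61434188e-01]
 [ 1.30945731e-03 -2.61434631e-01  9.65220296e-01]]
0.15 [ 173.95 -495.08  240.24] [-3.1414e+00  1.0000e-03 -1.2330e+00] F [ 0.81 -0.97  0.92] M [-0.041  0.001 -0.017] w 91.9 q [-1.379  0.343  1.525 -0.     1.275 -0.146]
[ 592.12904226 -164.91862997]
tool [ 173.9 -495.1  240.2] rot [-3.1414e+00  1.0000e-03 -1.2330e+00] d tool/40 [-4.3230e+00 -1.2599e+01  1.2000e-02] target axes/40 [ 1.134e+01 -6.989e+00  6.000e-03] turn/5deg [-9.0000e-03  9.0000e-03 -1.5459e+01]
```

```bash
python3 - <<'E'
from h import *
t=b2w(-90,0); print(t); plan([*t,240],0.116)
E
```

```text
[580.53480949 -65.59303525]
tool [ 173.9 -495.1  240.2] rot [-3.1414e+00  1.0000e-03 -1.2330e+00] d tool/40 [ -6.762 -13.148   0.015] target axes/40 [ 1.1339e+01 -9.4890e+00  6.0000e-03] turn/5deg [-9.0000e-03  9.0000e-03 -1.5459e+01]
```

{"name": "drive_tool", "arguments": {"deltas": [{"hand": 1, "tx": -0.376, "ty": -0.73}, {"hand": 1, "tx": -0.376, "ty": -0.73}, {"hand": 1, "tx": -0.376, "ty": -0.73}, {"hand": 1, "tx": -0.376, "ty": -0.73}, {"hand": 1, "tx": -0.376, "ty": -0.73}, {"hand": 1, "tx": -0.376, "ty": -0.73}, {"hand": 1, "tx": -0.376, "ty": -0.73}, {"hand": 1, "tx": -0.376, "ty": -0.73}, {"hand": 1, "tx": -0.376, "ty": -0.73}, {"hand": 1, "tx": -0.376, "ty": -0.73}, {"hand": 1, "tx": -0.376, "ty": -0.73}, {"hand": 1, "tx": -0.376, "ty": -0.73}, {"hand": 1, "tx": -0.376, "ty": -0.73}, {"hand": 1, "tx": -0.376, "ty": -0.73}, {"hand": 1, "tx": -0.376, "ty": -0.73}, {"hand": 1, "tx": -0.376, "ty": -0.73}, {"hand": 1, "tx": -0.376, "ty": -0.73}, {"hand": 1, "tx": -0.376, "ty": -0.73}]}}

```text
invalid input
```

{"name": "drive_tool", "arguments": {"deltas": [{"hand": 1, "wz": -0.97}, {"hand": 1, "wz": -0.97}, {"hand": 1, "wz": -0.97}, {"hand": 1, "wz": -0.97}, {"hand": 1, "wz": -0.97}, {"hand": 1, "wz": -0.97}, {"hand": 1, "wz": -0.97}, {"hand": 1, "wz": -0.97}, {"hand": 1, "wz": -0.97}, {"hand": 1, "wz": -0.97}, {"hand": 1, "wz": -0.97}, {"hand": 1, "wz": -0.97}, {"hand": 1, "wz": -0.97}, {"hand": 1, "wz": -0.97}, {"hand": 1, "wz": -0.97}, {"hand": 1, "wz": -0.91}, {"hand": 1}, {"hand": 1}]}}

```text
invalid input
```

```bash
python3 - <<'E'
from h import *
st()
im,cm=snap('wrist','pics/w1.png',None,1.5); np.save('w1.npy',cm,allow_pickle=True)
E
```

```text
0.15 [ 173.95 -495.08  240.24] [-3.1414e+00  1.0000e-03 -1.2330e+00] F [ 0.81 -0.97  0.92] M [-0.041  0.001 -0.017] w 91.9 q [-1.379  0.343  1.525 -0.     1.275 -0.146]
```

View pics/w1.png

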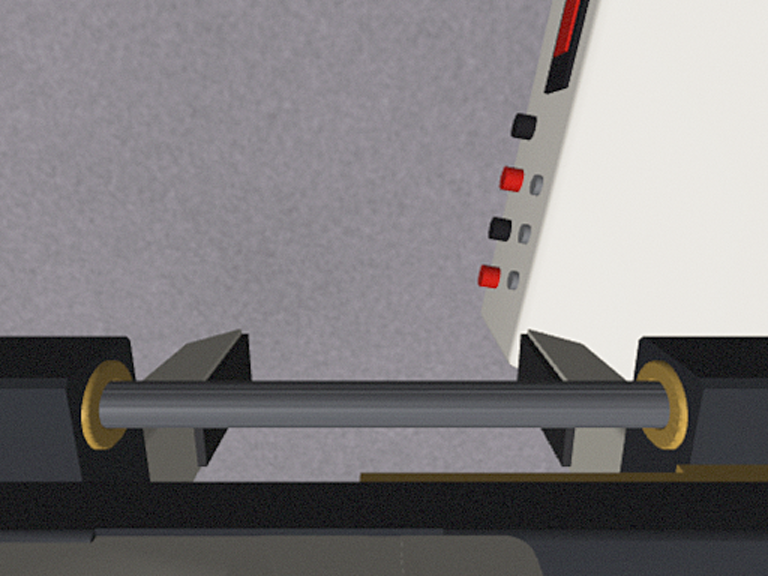

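The calls were refused and nothing moved: the picture still shows the power supply (knobs near 500,190). I'll give every key in each row.

{"name": "drive_tool", "arguments": {"deltas": [{"hand": 1, "tx": -0.376, "ty": -0.73, "tz": 0, "wx": 0, "wy": 0, "wz": 0}, {"hand": 1, "tx": -0.376, "ty": -0.73, "tz": 0, "wx": 0, "wy": 0, "wz": 0}, {"hand": 1, "tx": -0.376, "ty": -0.73, "tz": 0, "wx": 0, "wy": 0, "wz": 0}, {"hand": 1, "tx": -0.376, "ty": -0.73, "tz": 0, "wx": 0, "wy": 0, "wz": 0}, {"hand": 1, "tx": -0.376, "ty": -0.73, "tz": 0, "wx": 0, "wy": 0, "wz": 0}, {"hand": 1, "tx": -0.376, "ty": -0.73, "tz": 0, "wx": 0, "wy": 0, "wz": 0}, {"hand": 1, "tx": -0.376, "ty": -0.73, "tz": 0, "wx": 0, "wy": 0, "wz": 0}, {"hand": 1, "tx": -0.376, "ty": -0.73, "tz": 0, "wx": 0, "wy": 0, "wz": 0}, {"hand": 1, "tx": -0.376, "ty": -0.73, "tz": 0, "wx": 0, "wy": 0, "wz": 0}, {"hand": 1, "tx": -0.376, "ty": -0.73, "tz": 0, "wx": 0, "wy": 0, "wz": 0}, {"hand": 1, "tx": -0.376, "ty": -0.73, "tz": 0, "wx": 0, "wy": 0, "wz": 0}, {"hand": 1, "tx": -0.376, "ty": -0.73, "tz": 0, "wx": 0, "wy": 0, "wz": 0}, {"hand": 1, "tx": -0.376, "ty": -0.73, "tz": 0, "wx": 0, "wy": 0, "wz": 0}, {"hand": 1, "tx": -0.376, "ty": -0.73, "tz": 0, "wx": 0, "wy": 0, "wz": 0}, {"hand": 1, "tx": -0.376, "ty": -0.73, "tz": 0, "wx": 0, "wy": 0, "wz": 0}, {"hand": 1, "tx": -0.376, "ty": -0.73, "tz": 0, "wx": 0, "wy": 0, "wz": 0}, {"hand": 1, "tx": -0.376, "ty": -0.73, "tz": 0, "wx": 0, "wy": 0, "wz": 0}, {"hand": 1, "tx": -0.376, "ty": -0.73, "tz": 0, "wx": 0, "wy": 0, "wz": 0}]}}

```text
time: 1.7
tool_pos: [581.0, -64.3, 240.5]
tcp_rot: [3.141, 0.0, -1.233]
contact_force: [0.4, -1.2, 0.2]
grip_width: 0.4
```

{"name": "drive_tool", "arguments": {"deltas": [{"hand": 1, "tx": 0, "ty": 0, "tz": 0, "wx": 0, "wy": 0, "wz": -0.97}, {"hand": 1, "tx": 0, "ty": 0, "tz": 0, "wx": 0, "wy": 0, "wz": -0.97}, {"hand": 1, "tx": 0, "ty": 0, "tz": 0, "wx": 0, "wy": 0, "wz": -0.97}, {"hand": 1, "tx": 0, "ty": 0, "tz": 0, "wx": 0, "wy": 0, "wz": -0.97}, {"hand": 1, "tx": 0, "ty": 0, "tz": 0, "wx": 0, "wy": 0, "wz": -0.97}, {"hand": 1, "tx": 0, "ty": 0, "tz": 0, "wx": 0, "wy": 0, "wz": -0.97}, {"hand": 1, "tx": 0, "ty": 0, "tz": 0, "wx": 0, "wy": 0, "wz": -0.97}, {"hand": 1, "tx": 0, "ty": 0, "tz": 0, "wx": 0, "wy": 0, "wz": -0.97}, {"hand": 1, "tx": 0, "ty": 0, "tz": 0, "wx": 0, "wy": 0, "wz": -0.97}, {"hand": 1, "tx": 0, "ty": 0, "tz": 0, "wx": 0, "wy": 0, "wz": -0.97}, {"hand": 1, "tx": 0, "ty": 0, "tz": 0, "wx": 0, "wy": 0, "wz": -0.97}, {"hand": 1, "tx": 0, "ty": 0, "tz": 0, "wx": 0, "wy": 0, "wz": -0.97}, {"hand": 1, "tx": 0, "ty": 0, "tz": 0, "wx": 0, "wy": 0, "wz": -0.97}, {"hand": 1, "tx": 0, "ty": 0, "tz": 0, "wx": 0, "wy": 0, "wz": -0.97}, {"hand": 1, "tx": 0, "ty": 0, "tz": 0, "wx": 0, "wy": 0, "wz": -0.97}, {"hand": 1, "tx": 0, "ty": 0, "tz": 0, "wx": 0, "wy": 0, "wz": -0.91}, {"hand": 1, "tx": 0, "ty": 0, "tz": 0, "wx": 0, "wy": 0, "wz": 0}, {"hand": 1, "tx": 0, "ty": 0, "tz": 0, "wx": 0, "wy": 0, "wz": 0}]}}

```text
time: 3.2
tool_pos: [580.1, -65.7, 240.5]
tcp_rot: [-3.142, 0.0, 0.114]
contact_force: [0.4, -0.2, -0.4]
grip_width: 0.4
```

```bash
python3 - <<'E'
from h import *
st()
im,cm=snap('wrist','pics/w2.png',None,1.5); np.save('w2.npy',cm,allow_pickle=True)
E
```

```text
3.2 [580.1  -65.72 240.5 ] [-3.1415e+00  4.0000e-04  1.1370e-01] F [ 0.39 -0.17 -0.4 ] M [-0.019 -0.095  0.009] w 0.4 q [-0.244  0.451  1.355 -0.     1.335 -0.358]
```

View pics/w2.png

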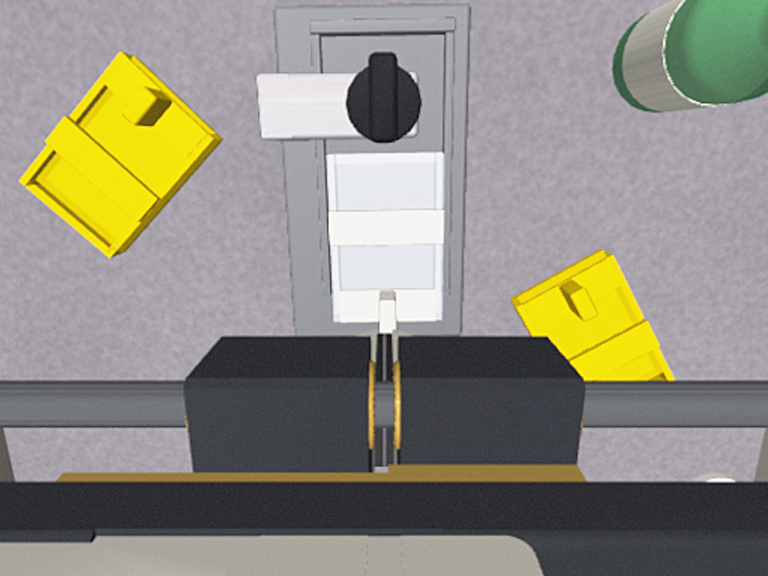

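```bash
python3 - <<'E'
from h import *
im=cv2.imread('pics/w2.png'); c=im[30:160,310:460]; c=cv2.convertScaleAbs(c,alpha=2.5,beta=20)
cv2.imwrite('pics/knob.png',cv2.resize(c,None,fx=4,fy=4))
cm=np.load('w2.npy',allow_pickle=True).item()
def b(p,z):
    q=((p[0]+.5)/1.5-.5,(p[1]+.5)/1.5-.5); w=cast('w',q,z,cm)[:2]-O
    C,S=np.cos(YAW),np.sin(YAW); return np.array([C*w[0]+S*w[1],-S*w[0]+C*w[1]]).round(1)
for n,p,z in [('far L (70,74)',(276,8),12),('far R (70,-60)',(470,5),12),('nearL y74',(297,335),12),('nearR y-60',(463,333),12)]+[('tray',p,35) for p in [(327,153),(445,153),(441,321),(333,322)]]+[('arm',(258,74),82),('arm',(263,138),82),('tab top',(380,299),62),('tab',(396,299),62)]: print(n,b(p,z))
E
```

```text
far L (70,74) [71.  72.1]
far R (70,-60) [ 72.4 -58.2]
nearL y74 [-163.5   69.4]
nearR y-60 [-162.2  -62.5]
tray [-23.3  38.4]
tray [-23.5 -41.5]
tray [-143.9  -42. ]
tray [-144.4   37.9]
arm [20.4 70.6]
arm [-14.3  70.1]
tab top [-118.5    2.7]
tab [-118.5   -8. ]
```

View pics/knob.png

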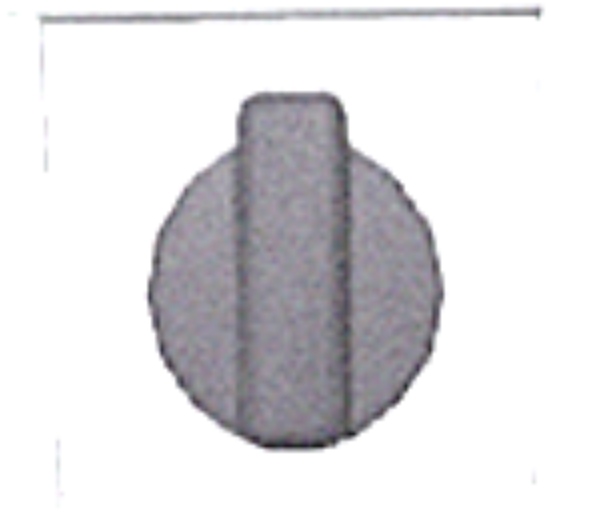

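```bash
python3 - <<'E'
from h import *
cm=np.load('w2.npy',allow_pickle=True).item()
def w(p,z): return cast('w',((p[0]+.5)/1.5-.5,(p[1]+.5)/1.5-.5),z,cm)[:2]
k=lambda x,y:(x/4+310,y/4+30)
print('disc', [w(k(*p),95) for p in [(148,292),(442,292)]])
print('bar top far edge',[w(k(*p),127) for p in [(243,100),(343,100)]])
print('bar top near',[w(k(*p),127) for p in [(240,432),(350,432)]])
im=cv2.imread('pics/top0.png'); m=(im.max(2)<50).astype(np.uint8); m[:, :240]=0;m[:,290:]=0;m[:170]=0;m[230:]=0
v,u=np.nonzero(m); print(u.mean(),v.mean(),len(u),cast('top',(u.mean(),v.mean()),100))
E
```

```text
disc [array([549.90645779,  25.20886802]), array([589.83643149,  29.7476595 ])]
bar top far edge [array([561.63207108,  45.5902228 ]), array([573.42947896,  46.93082598])]
bar top near [array([565.28154589,   7.88244274]), array([578.79906527,   9.41930542])]
261.83 196.39 100 [569.28553867  25.46737653 100.        ]
```

```bash
sed -i 's/^YAW=.*/YAW=1.69; O=np.array([569.7,27.0])/' h.py; python3 - <<'E'
from h import *
plan([*b2w(-172,-1),240],0.119)
plan([*b2w(-172,-1),33],0.119)
E
```

```text
tool [580.1 -65.7 240.5] rot [-3.1416e+00  3.0000e-04  1.1370e-01] d tool/40 [0.053 1.968 0.013] target axes/40 [0.042 1.968 0.013] turn/5deg [-0.     0.004 -0.061]
tool [580.1 -65.7 240.5] rot [-3.1416e+00  3.0000e-04  1.1370e-01] d tool/40 [0.054 1.968 5.188] target axes/40 [0.042 1.968 5.188] turn/5deg [-0.     0.004 -0.061]
```

{"name": "drive_tool", "arguments": {"deltas": [{"hand": 1, "tx": 0.05, "ty": 0.66, "tz": 0, "wx": 0, "wy": 0, "wz": -0.06}, {"hand": 1, "tx": 0, "ty": 0.66, "tz": 0, "wx": 0, "wy": 0, "wz": 0}, {"hand": 1, "tx": 0, "ty": 0.65, "tz": 0, "wx": 0, "wy": 0, "wz": 0}, {"hand": 1, "tx": 0, "ty": 0, "tz": 0.7, "wx": 0, "wy": 0, "wz": 0}, {"hand": 1, "tx": 0, "ty": 0, "tz": 0.7, "wx": 0, "wy": 0, "wz": 0}, {"hand": 1, "tx": 0, "ty": 0, "tz": 0.7, "wx": 0, "wy": 0, "wz": 0}, {"hand": 1, "tx": 0, "ty": 0, "tz": 0.7, "wx": 0, "wy": 0, "wz": 0}, {"hand": 1, "tx": 0, "ty": 0, "tz": 0.7, "wx": 0, "wy": 0, "wz": 0}, {"hand": 1, "tx": 0, "ty": 0, "tz": 0.7, "wx": 0, "wy": 0, "wz": 0}, {"hand": 1, "tx": 0, "ty": 0, "tz": 0.5, "wx": 0, "wy": 0, "wz": 0}, {"hand": 1, "tx": 0, "ty": 0, "tz": 0, "wx": 0, "wy": 0, "wz": 0}]}}

```text
time: 4.17
tool_pos: [588.8, -142.8, 48.1]
tcp_rot: [-3.138, 0.008, 0.119]
contact_force: [-0.4, 0.3, -0.6]
grip_width: 0.3
```

```bash
python3 - <<'E'
from h import *
st(); plan([*b2w(-172,-1),33],0.119)
im,cm=snap('wrist','pics/w3.png',None,1.5); im,cm=snap('side','pics/s3.png',(200,130,340,270),5)
E
```

```text
4.17 [ 588.79 -142.77   48.12] [-3.1377  0.0076  0.1195] F [-0.45  0.33 -0.62] M [ 0.021 -0.063  0.008] w 0.3 q [-0.364  0.693  1.504 -0.     0.953 -0.484]
tool [ 588.8 -142.8   48.1] rot [-3.1377  0.0076  0.1195] d tool/40 [0.059 0.031 0.377] target axes/40 [0.056 0.029 0.378] turn/5deg [-0.044  0.087  0.005]
```

View pics/w3.png

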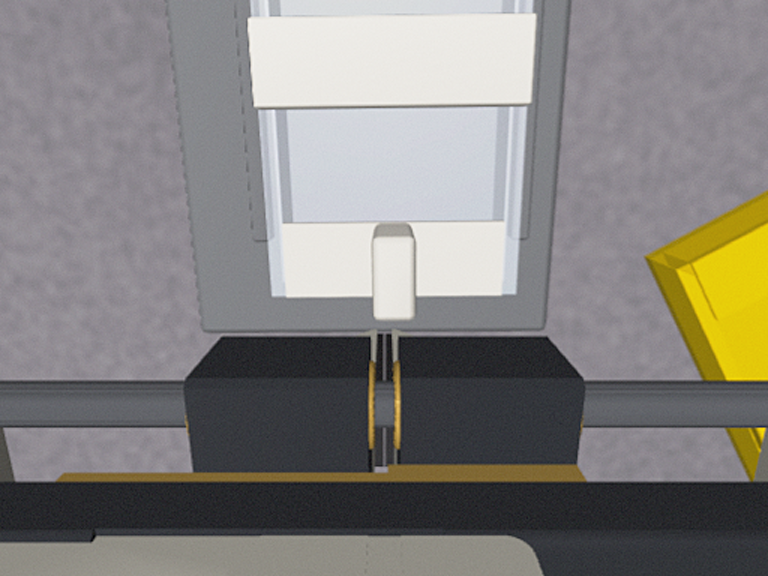

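View pics/s3.png

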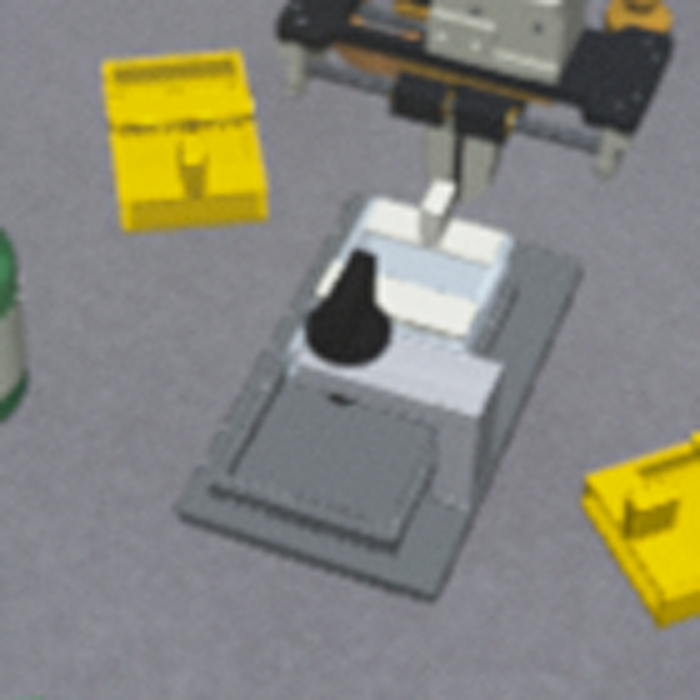

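{"name": "drive_tool", "arguments": {"deltas": [{"hand": 1, "tx": 0.03, "ty": 0, "tz": 0, "wx": 0, "wy": 0, "wz": 0}, {"hand": 1, "tx": 0, "ty": 0, "tz": 0, "wx": 0, "wy": 0, "wz": 0}, {"hand": 1, "tx": 0, "ty": 0, "tz": 0, "wx": 0, "wy": 0, "wz": 0}]}}

```text
time: 4.52
tool_pos: [593.8, -143.9, 54.4]
tcp_rot: [3.14, -0.003, 0.121]
contact_force: [-0.1, 0.7, 0.5]
grip_width: 0.3
```

```bash
python3 - <<'E'
from h import *
st(); plan([*b2w(-79.5,-1),33],0.119)
E
```

```text
4.52 [ 593.76 -143.9    54.43] [ 3.1401e+00 -2.7000e-03  1.2120e-01] F [-0.08  0.66  0.47] M [-0.008 -0.125 -0.012] w 0.3 q [-0.363  0.687  1.495 -0.     0.957 -0.484]
tool [ 593.8 -143.9   54.4] rot [ 3.1401e+00 -2.7000e-03  1.2120e-01] d tool/40 [-0.061 -2.327  0.532] target axes/40 [-0.065 -2.326  0.536] turn/5deg [ 0.017 -0.031  0.025]
```

{"name": "drive_tool", "arguments": {"deltas": [{"hand": 1, "tx": -0.06, "ty": 0, "tz": 0.27, "wx": 0, "wy": 0, "wz": 0}, {"hand": 1, "tx": 0, "ty": 0, "tz": 0.26, "wx": 0, "wy": 0, "wz": 0}, {"hand": 1, "tx": 0, "ty": 0, "tz": 0, "wx": 0, "wy": 0, "wz": 0}, {"hand": 1, "tx": 0, "ty": 0, "tz": 0, "wx": 0, "wy": 0, "wz": 0}]}}

```text
time: 4.85
tool_pos: [590.1, -143.8, 31.2]
tcp_rot: [-3.141, 0.001, 0.121]
contact_force: [0.6, 0.3, 0.4]
grip_width: 0.1
```

```bash
python3 - <<'E'
from h import *
st(); plan([*b2w(-79.5,-1),33],0.119)
E
```

```text
4.85 [ 590.1  -143.76   31.18] [-3.1411e+00  1.0000e-03  1.2130e-01] F [0.57 0.26 0.36] M [-0.02  -0.133 -0.028] w 0.1 q [-0.365  0.715  1.517 -0.     0.91  -0.486]
tool [ 590.1 -143.8   31.2] rot [-3.1411e+00  1.0000e-03  1.2130e-01] d tool/40 [ 0.031 -2.312 -0.044] target axes/40 [ 0.026 -2.312 -0.045] turn/5deg [-0.005  0.011  0.026]
```

{"name": "drive_tool", "arguments": {"deltas": [{"hand": 1, "tx": 0.02, "ty": -0.125, "tz": -0.05, "wx": 0, "wy": 0, "wz": 0}, {"hand": 1, "tx": 0, "ty": -0.125, "tz": 0, "wx": 0, "wy": 0, "wz": 0}, {"hand": 1, "tx": 0, "ty": -0.125, "tz": 0, "wx": 0, "wy": 0, "wz": 0}, {"hand": 1, "tx": 0, "ty": -0.08, "tz": 0, "wx": 0, "wy": 0, "wz": 0}, {"hand": 1, "tx": 0, "ty": -0.08, "tz": 0, "wx": 0, "wy": 0, "wz": 0}, {"hand": 1, "tx": 0, "ty": -0.08, "tz": 0, "wx": 0, "wy": 0, "wz": 0}, {"hand": 1, "tx": 0, "ty": -0.08, "tz": 0, "wx": 0, "wy": 0, "wz": 0}, {"hand": 1, "tx": 0, "ty": -0.08, "tz": 0, "wx": 0, "wy": 0, "wz": 0}]}}

```text
time: 5.52
tool_pos: [588.1, -113.5, 34.2]
tcp_rot: [3.14, -0.002, 0.121]
contact_force: [0.9, -5.6, 4.1]
grip_width: 0.3
```

{"name": "drive_tool", "arguments": {"deltas": [{"hand": 1, "tx": 0, "ty": -0.1, "tz": 0, "wx": 0, "wy": 0, "wz": 0}, {"hand": 1, "tx": 0, "ty": -0.1, "tz": 0, "wx": 0, "wy": 0, "wz": 0}, {"hand": 1, "tx": 0, "ty": -0.1, "tz": 0, "wx": 0, "wy": 0, "wz": 0}, {"hand": 1, "tx": 0, "ty": -0.1, "tz": 0, "wx": 0, "wy": 0, "wz": 0}, {"hand": 1, "tx": 0, "ty": -0.1, "tz": 0, "wx": 0, "wy": 0, "wz": 0}, {"hand": 1, "tx": 0, "ty": -0.1, "tz": 0, "wx": 0, "wy": 0, "wz": 0}]}}

```text
time: 6.02
tool_pos: [585.2, -89.7, 34.2]
tcp_rot: [3.14, -0.002, 0.121]
contact_force: [-0.4, -5.6, 4.5]
grip_width: 0.7
```

{"name": "drive_tool", "arguments": {"deltas": [{"hand": 1, "tx": 0, "ty": -0.1, "tz": 0, "wx": 0, "wy": 0, "wz": 0}, {"hand": 1, "tx": 0, "ty": -0.1, "tz": 0, "wx": 0, "wy": 0, "wz": 0}, {"hand": 1, "tx": 0, "ty": -0.1, "tz": 0, "wx": 0, "wy": 0, "wz": 0}, {"hand": 1, "tx": 0, "ty": -0.1, "tz": 0, "wx": 0, "wy": 0, "wz": 0}, {"hand": 1, "tx": 0, "ty": -0.1, "tz": 0, "wx": 0, "wy": 0, "wz": 0}]}}

```text
time: 6.43
tool_pos: [582.7, -69.8, 34.2]
tcp_rot: [3.14, -0.002, 0.121]
contact_force: [1.0, -6.0, 3.9]
grip_width: 0.2
```

```bash
python3 - <<'E'
from h import *
st(); plan([*b2w(-79.5,-1),33],0.119)
im,cm=snap('wrist','pics/w4.png',None,1.5)
E
```

```text
6.43 [582.71 -69.8   34.21] [ 3.1401e+00 -1.6000e-03  1.2120e-01] F [ 1.04 -5.99  3.87] M [-0.791 -0.21   0.047] w 0.2 q [-2.490e-01  6.810e-01  1.582e+00 -1.000e-03  8.770e-01 -3.700e-01]
tool [582.7 -69.8  34.2] rot [ 3.1401e+00 -1.6000e-03  1.2120e-01] d tool/40 [-0.009 -0.454  0.03 ] target axes/40 [-0.01  -0.454  0.03 ] turn/5deg [ 0.017 -0.019  0.025]
```

View pics/w4.png

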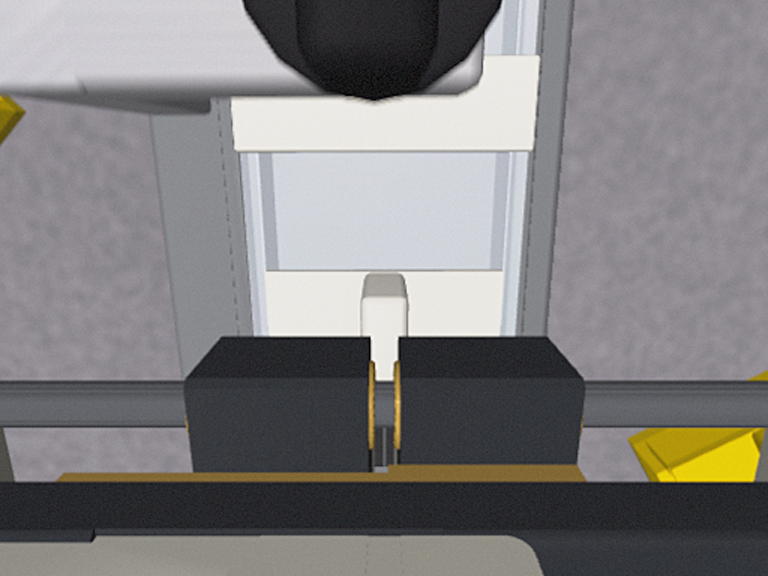

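{"name": "drive_tool", "arguments": {"deltas": [{"hand": 1, "tx": 0, "ty": -0.05, "tz": 0, "wx": 0, "wy": 0, "wz": 0}, {"hand": 1, "tx": 0, "ty": -0.05, "tz": 0, "wx": 0, "wy": 0, "wz": 0}, {"hand": 1, "tx": 0, "ty": -0.05, "tz": 0, "wx": 0, "wy": 0, "wz": 0}, {"hand": 1, "tx": 0, "ty": -0.05, "tz": 0, "wx": 0, "wy": 0, "wz": 0}, {"hand": 1, "tx": 0, "ty": -0.05, "tz": 0, "wx": 0, "wy": 0, "wz": 0}, {"hand": 1, "tx": 0, "ty": -0.04, "tz": 0, "wx": 0, "wy": 0, "wz": 0}]}}

```text
time: 6.98
tool_pos: [581.3, -58.4, 34.1]
tcp_rot: [3.14, -0.001, 0.121]
contact_force: [1.0, -5.6, 5.2]
grip_width: 0.2
```

{"name": "drive_tool", "arguments": {"deltas": [{"hand": 1, "tx": 0, "ty": -0.025, "tz": 0, "wx": 0, "wy": 0, "wz": 0}, {"hand": 1, "tx": 0, "ty": -0.025, "tz": 0, "wx": 0, "wy": 0, "wz": 0}]}}

```text
time: 7.15
tool_pos: [581.0, -56.5, 34.1]
tcp_rot: [3.14, -0.001, 0.121]
contact_force: [0.4, -6.4, 4.2]
grip_width: 0.8
```

{"name": "drive_tool", "arguments": {"deltas": [{"hand": 1, "tx": 0, "ty": -0.025, "tz": 0, "wx": 0, "wy": 0, "wz": 0}, {"hand": 1, "tx": 0, "ty": -0.025, "tz": 0, "wx": 0, "wy": 0, "wz": 0}]}}

```text
time: 7.32
tool_pos: [580.8, -54.6, 34.1]
tcp_rot: [3.14, -0.001, 0.121]
contact_force: [1.4, -5.5, 3.9]
grip_width: 0.1
```

{"name": "drive_tool", "arguments": {"deltas": [{"hand": 1, "tx": 0, "ty": -0.025, "tz": 0, "wx": 0, "wy": 0, "wz": 0}]}}

```text
time: 7.4
tool_pos: [580.7, -53.6, 34.1]
tcp_rot: [3.14, -0.001, 0.121]
contact_force: [0.1, -6.7, 5.0]
grip_width: 0.6
```

{"name": "drive_tool", "arguments": {"deltas": [{"hand": 1, "tx": 0, "ty": -0.025, "tz": 0, "wx": 0, "wy": 0, "wz": 0}]}}

```text
time: 7.48
tool_pos: [580.9, -53.1, 34.2]
tcp_rot: [3.139, -0.002, 0.122]
contact_force: [2.8, -11.3, 1.6]
grip_width: 0.3
```

{"name": "drive_tool", "arguments": {"deltas": [{"hand": 1, "tx": 0, "ty": -0.02, "tz": 0, "wx": 0, "wy": 0, "wz": 0}]}}

```text
time: 7.57
tool_pos: [581.2, -52.9, 34.2]
tcp_rot: [3.138, -0.003, 0.122]
contact_force: [1.9, -14.2, 1.1]
grip_width: 0.3
```

{"name": "drive_tool", "arguments": {"deltas": [{"hand": 1, "tx": 0, "ty": -0.02, "tz": 0, "wx": 0, "wy": 0, "wz": 0}, {"hand": 1, "tx": 0, "ty": 0, "tz": 0, "wx": 0, "wy": 0, "wz": 0}]}}

```text
time: 7.73
tool_pos: [581.2, -52.9, 34.2]
tcp_rot: [3.137, -0.003, 0.122]
contact_force: [2.7, -14.2, 0.6]
grip_width: 0.4
```

```bash
python3 - <<'E'
from h import *
st()
im,cm=snap('top','pics/t5.png',(230,160,330,235),8);im,cm=snap('side','pics/s5.png',(200,130,340,270),5)
E
```

```text
7.73 [581.2  -52.95  34.21] [ 3.1372e+00 -3.0000e-03  1.2160e-01] F [  2.66 -14.25   0.63] M [-2.069 -0.451  0.032] w 0.4 q [-0.22   0.676  1.594 -0.004  0.868 -0.339]
```

View pics/t5.png

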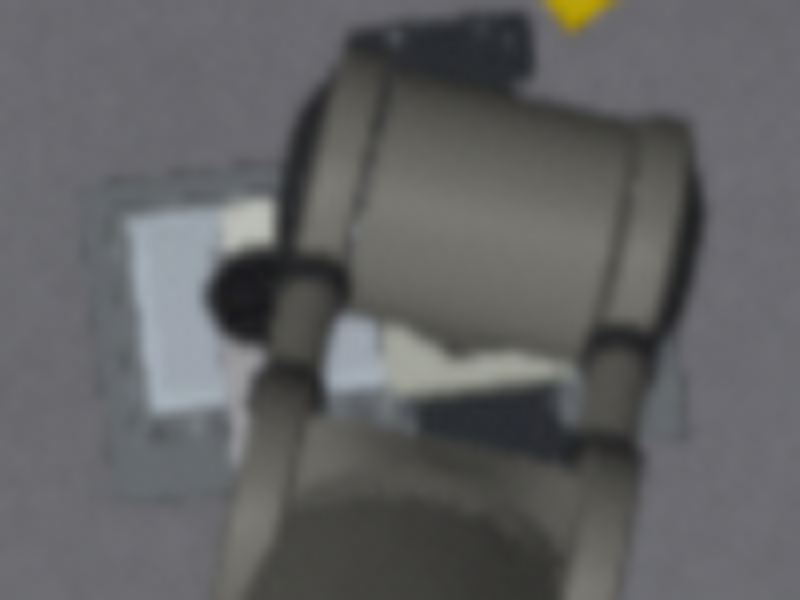

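View pics/s5.png

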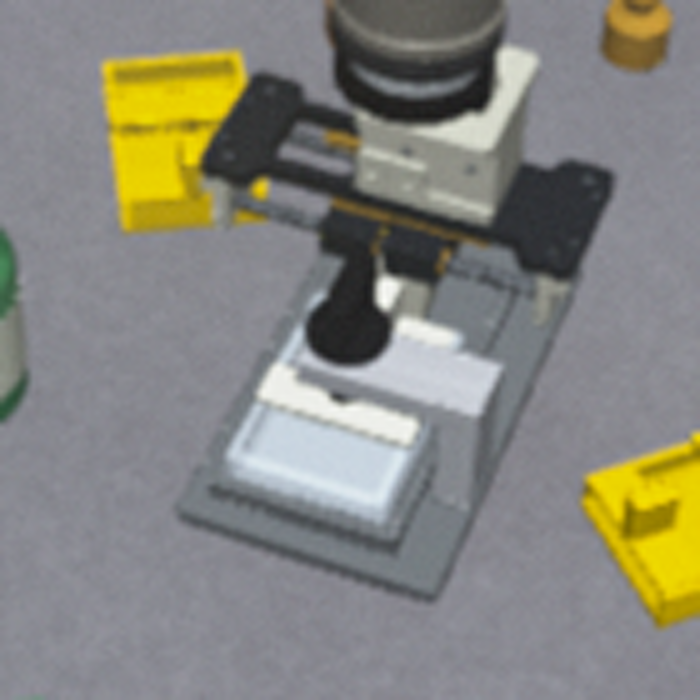

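{"name": "drive_tool", "arguments": {"deltas": [{"hand": 1, "tx": 0, "ty": 0.2, "tz": 0, "wx": 0, "wy": 0, "wz": 0}, {"hand": 1, "tx": 0, "ty": 0.3, "tz": 0, "wx": 0, "wy": 0, "wz": 0}, {"hand": 1, "tx": 0, "ty": 0.3, "tz": 0, "wx": 0, "wy": 0, "wz": 0}, {"hand": 1, "tx": 0, "ty": 0, "tz": -0.5, "wx": 0, "wy": 0, "wz": 0}, {"hand": 1, "tx": 0, "ty": 0, "tz": -0.7, "wx": 0, "wy": 0, "wz": 0}, {"hand": 1, "tx": 0, "ty": 0, "tz": -0.7, "wx": 0, "wy": 0, "wz": 0}, {"hand": 1, "tx": 0, "ty": 0, "tz": -0.7, "wx": 0, "wy": 0, "wz": 0}, {"hand": 1, "tx": 0, "ty": 0, "tz": -0.7, "wx": 0, "wy": 0, "wz": 0}, {"hand": -0.4, "tx": 0, "ty": 0, "tz": -0.6, "wx": 0, "wy": 0, "wz": 0}, {"hand": -0.4, "tx": 0, "ty": -0.5, "tz": 0, "wx": 0, "wy": 0, "wz": 0}, {"hand": -0.4, "tx": 0, "ty": -0.5, "tz": 0, "wx": 0, "wy": 0, "wz": 0}, {"hand": -0.4, "tx": 0, "ty": 0, "tz": 0, "wx": 0, "wy": 0, "wz": 0}, {"hand": -0.4, "tx": 0, "ty": 0, "tz": 0, "wx": 0, "wy": 0, "wz": 0}]}}

```text
time: 8.92
tool_pos: [578.5, -42.1, 189.3]
tcp_rot: [-3.141, 0.001, 0.123]
contact_force: [0.4, 0.3, -0.1]
grip_width: 29.3
```

```bash
python3 - <<'E'
from h import *
st()
im,cm=snap('wrist','pics/w6.png',None,1.5); np.save('w6.npy',cm,allow_pickle=True)
plan([569.7,27,150],0.119)
im=cv2.imread('pics/w6.png'); cv2.imwrite('pics/w6b.png',cv2.convertScaleAbs(im[0:400,200:600],alpha=2.,beta=30))
E
```

```text
8.92 [578.52 -42.06 189.32] [-3.1413e+00  8.0000e-04  1.2280e-01] F [ 0.4  0.3 -0.1] M [ 0.004 -0.108  0.046] w 29.3 q [-0.205  0.486  1.445  0.     1.212 -0.327]
tool [578.7 -42.7 189.2] rot [-3.1415e+00  8.0000e-04  1.2190e-01] d tool/40 [-0.01  -1.757  0.979] target axes/40 [-0.016 -1.757  0.979] turn/5deg [-0.001  0.009  0.033]
```

View pics/w6.png

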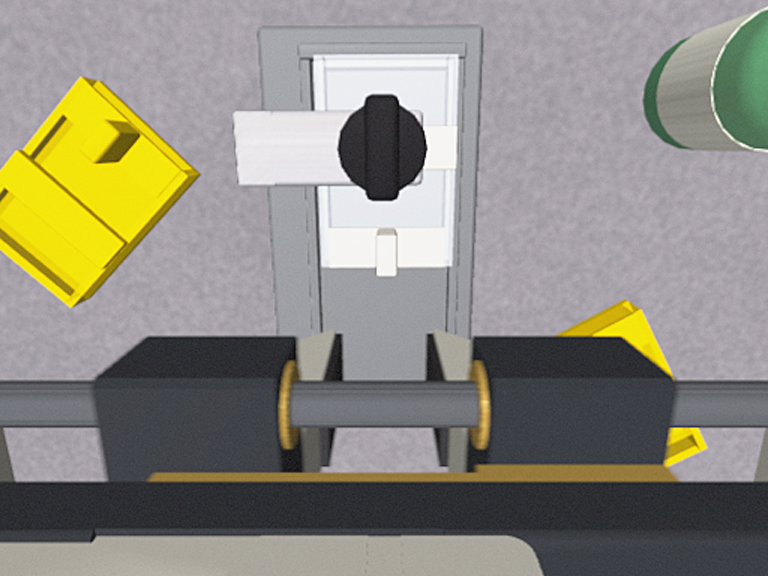

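View pics/w6b.png

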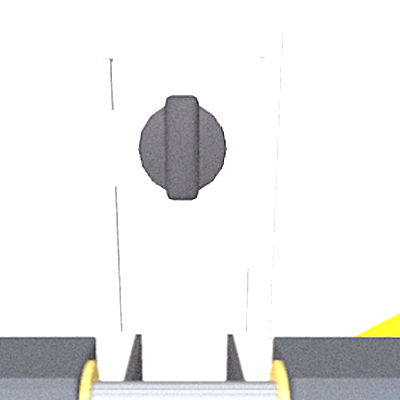

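```bash
python3 - <<'E'
from h import *
cm=np.load('w6.npy',allow_pickle=True).item()
def w(p,z): return cast('w',((p[0]+.5)/1.5-.5,(p[1]+.5)/1.5-.5),z,cm)[:2].round(1)
print('disc',w((339,148),95),w((426,148),95)); print('far',w((366,97),127),w((397,97),127),'near',w((366,194),127),w((399,194),127))
C,S=np.cos(YAW),np.sin(YAW)
for p in [(314,57),(466,57),(459,267),(322,267)]:
    d=w(p,35)-O; print('tray',(C*d[0]+S*d[1]).round(1),(-S*d[0]+C*d[1]).round(1))
for p in [(259,28),(481,28)]:
    d=w(p,12)-O; print('bed',(C*d[0]+S*d[1]).round(1),(-S*d[0]+C*d[1]).round(1))
E
```

```text
disc [549.9  25. ] [589.6  29.9]
far [561.2  45.7] [573.2  47.1] near [565.4   8.7] [578.8  10.3]
tray 48.7 38.0
tray 48.9 -45.8
tray -69.9 -46.9
tray -70.2 37.0
bed 68.0 72.6
bed 68.4 -57.3
```

{"name": "drive_tool", "arguments": {"deltas": [{"hand": -0.4, "tx": -0.01, "ty": -0.59, "tz": 0, "wx": 0, "wy": 0, "wz": 0.03}, {"hand": -0.4, "tx": 0, "ty": -0.59, "tz": 0, "wx": 0, "wy": 0, "wz": 0}, {"hand": -0.4, "tx": 0, "ty": -0.58, "tz": 0, "wx": 0, "wy": 0, "wz": 0}, {"hand": -0.4, "tx": 0, "ty": 0, "tz": 0, "wx": 0, "wy": 0, "wz": 0}, {"hand": -0.4, "tx": 0, "ty": 0, "tz": 0, "wx": 0, "wy": 0, "wz": 0}, {"hand": -0.4, "tx": 0, "ty": 0, "tz": 0, "wx": 0, "wy": 0, "wz": 0}]}}

```text
time: 9.47
tool_pos: [570.2, 26.4, 189.2]
tcp_rot: [3.141, 0.0, 0.118]
contact_force: [1.2, -0.2, -0.0]
grip_width: 64.2
```

```bash
python3 - <<'E'
from h import *
st();plan([569.7,27.2,112],0.119)
E
```

```text
9.47 [570.22  26.4  189.22] [3.1411e+00 4.0000e-04 1.1830e-01] F [ 1.17 -0.17 -0.01] M [-0.092 -0.145  0.027] w 64.2 q [-8.800e-02  4.690e-01  1.473e+00 -1.000e-03  1.200e+00 -2.060e-01]
tool [570.2  26.4 189.2] rot [3.1411e+00 4.0000e-04 1.1830e-01] d tool/40 [-0.01  -0.022  1.93 ] target axes/40 [-0.011 -0.021  1.93 ] turn/5deg [ 0.006  0.005 -0.008]
```

{"name": "drive_tool", "arguments": {"deltas": [{"hand": -0.4, "tx": -0.01, "ty": -0.02, "tz": 0.45, "wx": 0, "wy": 0, "wz": 0}, {"hand": -0.4, "tx": 0, "ty": 0, "tz": 0.5, "wx": 0, "wy": 0, "wz": 0}, {"hand": -0.4, "tx": 0, "ty": 0, "tz": 0.5, "wx": 0, "wy": 0, "wz": 0}, {"hand": -0.4, "tx": 0, "ty": 0, "tz": 0.45, "wx": 0, "wy": 0, "wz": 0}, {"hand": -0.4, "tx": 0, "ty": 0, "tz": 0, "wx": 0, "wy": 0, "wz": 0}, {"hand": -0.4, "tx": 0, "ty": 0, "tz": 0, "wx": 0, "wy": 0, "wz": 0}, {"hand": -0.4, "tx": 0, "ty": 0, "tz": 0, "wx": 0, "wy": 0, "wz": 0}]}}

```text
time: 10.05
tool_pos: [570.3, 27.4, 114.4]
tcp_rot: [3.141, -0.001, 0.118]
contact_force: [0.1, -0.9, -0.2]
grip_width: 64.2
```

```bash
python3 - <<'E'
from h import *
st();plan([569.7,27.2,112],0.119)
E
```

```text
10.05 [570.32  27.37 114.42] [ 3.1411e+00 -1.4000e-03  1.1780e-01] F [ 0.07 -0.95 -0.2 ] M [ 0.018 -0.122 -0.025] w 64.2 q [-0.086  0.55   1.564 -0.     1.026 -0.204]
tool [570.3  27.4 114.4] rot [ 3.1411e+00 -1.4000e-03  1.1780e-01] d tool/40 [-0.016  0.002  0.061] target axes/40 [-0.016  0.002  0.061] turn/5deg [ 0.006 -0.016 -0.014]
```

Good; close on the bar.

{"name": "drive_tool", "arguments": {"deltas": [{"hand": -0.4, "tx": -0.01, "ty": 0, "tz": 0.05, "wx": 0, "wy": 0, "wz": 0}, {"hand": 1, "tx": 0, "ty": 0, "tz": 0, "wx": 0, "wy": 0, "wz": 0}, {"hand": 1, "tx": 0, "ty": 0, "tz": 0, "wx": 0, "wy": 0, "wz": 0}, {"hand": 1, "tx": 0, "ty": 0, "tz": 0, "wx": 0, "wy": 0, "wz": 0}, {"hand": 1, "tx": 0, "ty": 0, "tz": 0, "wx": 0, "wy": 0, "wz": 0}, {"hand": 1, "tx": 0, "ty": 0, "tz": 0, "wx": 0, "wy": 0, "wz": 0}, {"hand": 1, "tx": 0, "ty": 0, "tz": 0, "wx": 0, "wy": 0, "wz": 0}, {"hand": 1, "tx": 0, "ty": 0, "tz": 0, "wx": 0, "wy": 0, "wz": 0}]}}

```text
time: 10.72
tool_pos: [569.1, 28.3, 111.5]
tcp_rot: [3.141, -0.0, 0.119]
contact_force: [0.6, -0.4, -0.3]
grip_width: 22.1
```

```bash
python3 - <<'E'
from h import *
st()
E
```

```text
10.72 [569.12  28.25 111.52] [ 3.1415 -0.      0.1189] F [ 0.59 -0.37 -0.25] M [-0.    -0.155 -0.032] w 22.1 q [-0.085  0.552  1.569 -0.     1.02  -0.204]
```

{"name": "drive_tool", "arguments": {"deltas": [{"hand": 1, "tx": 0, "ty": 0, "tz": 0, "wx": 0, "wy": 0, "wz": 0}, {"hand": 1, "tx": 0, "ty": 0, "tz": 0, "wx": 0, "wy": 0, "wz": 0}, {"hand": 1, "tx": 0, "ty": 0, "tz": 0, "wx": 0, "wy": 0, "wz": 0}, {"hand": 1, "tx": 0, "ty": 0, "tz": 0, "wx": 0, "wy": 0, "wz": 0}]}}

```text
time: 11.05
tool_pos: [568.9, 28.2, 111.5]
tcp_rot: [3.141, 0.001, 0.119]
contact_force: [-2.0, 0.1, 1.3]
grip_width: 13.8
```

```bash
python3 - <<'E'
from h import *
st()
E
```

```text
11.05 [568.87  28.2  111.51] [3.1415e+00 5.0000e-04 1.1900e-01] F [-2.03  0.1   1.29] M [-0.031  0.149  0.176] w 13.8 q [-0.085  0.552  1.57  -0.     1.02  -0.204]
```

{"name": "drive_tool", "arguments": {"deltas": [{"hand": 1, "tx": 0, "ty": 0, "tz": 0, "wx": 0, "wy": 0, "wz": 0.7}, {"hand": 1, "tx": 0, "ty": 0, "tz": 0, "wx": 0, "wy": 0, "wz": 0.7}]}}

```text
time: 11.22
tool_pos: [569.0, 28.2, 111.5]
tcp_rot: [3.141, 0.0, -0.006]
contact_force: [-1.1, 0.2, 1.0]
grip_width: 14.1
```

```bash
cat > s.py <<'E'
from h import *
o=get_obs(); ln=[round(o['time'],2),round(float(o['tcp_rot'][2]),4),o['contact_force'].round(2).tolist(),'Mz',round(float(o['moment'][2]),3),'w',round(o['grip_width'],1),'q6',round(float(o['joint_positions'][5]),4),'tau6',round(float(o['tau'][5]),3),'xy',o['tool_pos'].round(1).tolist()]
print(ln)
E
python3 s.py
```

```text
[11.22, -0.0058, [-1.08, 0.17, 1.03], 'Mz', 0.26, 'w', 14.1, 'q6', -0.079, 'tau6', -0.844, 'xy', [569.0, 28.2, 111.5]]
```

{"name": "drive_tool", "arguments": {"deltas": [{"hand": 1, "tx": 0, "ty": 0, "tz": 0, "wx": 0, "wy": 0, "wz": 0.7}]}}

```text
time: 11.3
tool_pos: [569.1, 28.2, 111.5]
tcp_rot: [3.141, -0.0, -0.067]
contact_force: [-1.4, -0.4, 1.4]
grip_width: 14.0
```

```bash
python3 s.py
```

```text
[11.3, -0.0671, [-1.39, -0.41, 1.36], 'Mz', 0.256, 'w', 14.0, 'q6', -0.0176, 'tau6', -0.722, 'xy', [569.1, 28.2, 111.5]]
```

{"name": "drive_tool", "arguments": {"deltas": [{"hand": 1, "tx": 0, "ty": 0, "tz": 0, "wx": 0, "wy": 0, "wz": 0.7}]}}

```text
time: 11.38
tool_pos: [569.1, 28.2, 111.5]
tcp_rot: [3.141, -0.0, -0.128]
contact_force: [-0.8, -0.7, 0.6]
grip_width: 13.8
```

```bash
python3 s.py
```

```text
[11.38, -0.1283, [-0.82, -0.68, 0.58], 'Mz', 0.219, 'w', 13.8, 'q6', 0.0435, 'tau6', -0.712, 'xy', [569.1, 28.2, 111.5]]
```

{"name": "drive_tool", "arguments": {"deltas": [{"hand": 1, "tx": 0, "ty": 0, "tz": 0, "wx": 0, "wy": 0, "wz": 1}, {"hand": 1, "tx": 0, "ty": 0, "tz": 0, "wx": 0, "wy": 0, "wz": 1}, {"hand": 1, "tx": 0, "ty": 0, "tz": 0, "wx": 0, "wy": 0, "wz": 1}, {"hand": 1, "tx": 0, "ty": 0, "tz": 0, "wx": 0, "wy": 0, "wz": 1}]}}

```text
time: 11.72
tool_pos: [569.5, 28.1, 111.5]
tcp_rot: [-3.142, -0.001, -0.479]
contact_force: [0.8, -0.7, -0.7]
grip_width: 13.8
```

```bash
python3 s.py
```

```text
[11.72, -0.4786, [0.79, -0.72, -0.67], 'Mz', 0.273, 'w', 13.8, 'q6', 0.3938, 'tau6', -1.12, 'xy', [569.5, 28.1, 111.5]]
```

{"name": "drive_tool", "arguments": {"deltas": [{"hand": 1, "tx": 0, "ty": 0, "tz": 0, "wx": 0, "wy": 0, "wz": 1}]}}

```text
time: 11.8
tool_pos: [569.6, 28.0, 111.5]
tcp_rot: [-3.141, -0.001, -0.566]
contact_force: [0.3, -1.1, -1.8]
grip_width: 14.0
```

```bash
python3 s.py
```

```text
[11.8, -0.5659, [0.29, -1.14, -1.8], 'Mz', 0.232, 'w', 14.0, 'q6', 0.4811, 'tau6', -1.119, 'xy', [569.6, 28.0, 111.5]]
```

{"name": "drive_tool", "arguments": {"deltas": [{"hand": 1, "tx": 0, "ty": 0, "tz": 0, "wx": 0, "wy": 0, "wz": 1}]}}

```text
time: 11.88
tool_pos: [569.6, 28.0, 111.5]
tcp_rot: [-3.141, -0.001, -0.653]
contact_force: [1.1, -1.5, -0.6]
grip_width: 13.6
```

```bash
python3 s.py
```

```text
[11.88, -0.6531, [1.13, -1.53, -0.61], 'Mz', 0.17, 'w', 13.6, 'q6', 0.5684, 'tau6', -1.119, 'xy', [569.6, 28.0, 111.5]]
```

{"name": "drive_tool", "arguments": {"deltas": [{"hand": 1, "tx": 0, "ty": 0, "tz": 0, "wx": 0, "wy": 0, "wz": 1}]}}

```text
time: 11.97
tool_pos: [569.7, 27.9, 111.5]
tcp_rot: [-3.141, -0.001, -0.74]
contact_force: [1.7, -2.4, -0.9]
grip_width: 13.4
```

```bash
python3 s.py
```

```text
[11.97, -0.7404, [1.67, -2.4, -0.92], 'Mz', 0.292, 'w', 13.4, 'q6', 0.6556, 'tau6', -1.118, 'xy', [569.7, 27.9, 111.5]]
```

{"name": "drive_tool", "arguments": {"deltas": [{"hand": 1, "tx": 0, "ty": 0, "tz": 0, "wx": 0, "wy": 0, "wz": 1}]}}

```text
time: 12.05
tool_pos: [569.8, 27.9, 111.5]
tcp_rot: [-3.141, -0.002, -0.828]
contact_force: [1.1, -1.6, -1.6]
grip_width: 13.7
```

```bash
python3 s.py
```

```text
[12.05, -0.8276, [1.14, -1.6, -1.6], 'Mz', 0.214, 'w', 13.7, 'q6', 0.7429, 'tau6', -1.118, 'xy', [569.8, 27.9, 111.5]]
```

{"name": "drive_tool", "arguments": {"deltas": [{"hand": 1, "tx": 0, "ty": 0, "tz": 0, "wx": 0, "wy": 0, "wz": 1}]}}

```text
time: 12.13
tool_pos: [569.8, 27.7, 111.5]
tcp_rot: [-3.141, -0.002, -0.915]
contact_force: [2.1, -2.4, -1.5]
grip_width: 14.0
```

```bash
python3 s.py
```

```text
[12.13, -0.915, [2.11, -2.42, -1.54], 'Mz', 0.292, 'w', 14.0, 'q6', 0.8302, 'tau6', -1.118, 'xy', [569.8, 27.7, 111.5]]
```

{"name": "drive_tool", "arguments": {"deltas": [{"hand": 1, "tx": 0, "ty": 0, "tz": 0, "wx": 0, "wy": 0, "wz": 1}]}}

```text
time: 12.22
tool_pos: [569.9, 27.7, 111.5]
tcp_rot: [-3.141, -0.002, -1.002]
contact_force: [2.9, -2.4, -1.4]
grip_width: 13.6
```

```bash
python3 s.py
```

```text
[12.22, -1.0022, [2.87, -2.39, -1.39], 'Mz', 0.254, 'w', 13.6, 'q6', 0.9175, 'tau6', -1.117, 'xy', [569.9, 27.7, 111.5]]
```

{"name": "drive_tool", "arguments": {"deltas": [{"hand": 1, "tx": 0, "ty": 0, "tz": 0, "wx": 0, "wy": 0, "wz": 1}]}}

```text
time: 12.3
tool_pos: [569.9, 27.6, 111.5]
tcp_rot: [-3.14, -0.002, -1.089]
contact_force: [2.0, -2.1, -2.2]
grip_width: 13.8
```

```bash
python3 s.py
```

```text
[12.3, -1.0895, [1.98, -2.12, -2.21], 'Mz', 0.272, 'w', 13.8, 'q6', 1.0047, 'tau6', -1.117, 'xy', [569.9, 27.6, 111.5]]
```

{"name": "drive_tool", "arguments": {"deltas": [{"hand": 1, "tx": 0, "ty": 0, "tz": 0, "wx": 0, "wy": 0, "wz": 1}]}}

```text
time: 12.38
tool_pos: [570.0, 27.5, 111.5]
tcp_rot: [-3.14, -0.002, -1.177]
contact_force: [1.6, -2.3, -1.6]
grip_width: 13.7
```

```bash
python3 s.py
```

```text
[12.38, -1.1767, [1.59, -2.29, -1.57], 'Mz', 0.29, 'w', 13.7, 'q6', 1.092, 'tau6', -1.117, 'xy', [570.0, 27.5, 111.5]]
```

{"name": "drive_tool", "arguments": {"deltas": [{"hand": 1, "tx": 0, "ty": 0, "tz": 0, "wx": 0, "wy": 0, "wz": 1}]}}

```text
time: 12.47
tool_pos: [570.0, 27.4, 111.5]
tcp_rot: [-3.14, -0.002, -1.264]
contact_force: [2.4, -3.4, -1.5]
grip_width: 13.7
```

```bash
python3 s.py
```

```text
[12.47, -1.264, [2.39, -3.43, -1.51], 'Mz', 0.29, 'w', 13.7, 'q6', 1.1793, 'tau6', -1.117, 'xy', [570.0, 27.4, 111.5]]
```

{"name": "drive_tool", "arguments": {"deltas": [{"hand": 1, "tx": 0, "ty": 0, "tz": 0, "wx": 0, "wy": 0, "wz": 1}]}}

```text
time: 12.55
tool_pos: [570.0, 27.4, 111.5]
tcp_rot: [-3.14, -0.002, -1.351]
contact_force: [2.0, -3.4, -0.9]
grip_width: 13.7
```

```bash
python3 s.py
```

```text
[12.55, -1.3513, [1.96, -3.4, -0.94], 'Mz', 0.29, 'w', 13.7, 'q6', 1.2665, 'tau6', -1.116, 'xy', [570.0, 27.4, 111.5]]
```

{"name": "drive_tool", "arguments": {"deltas": [{"hand": 1, "tx": 0, "ty": 0, "tz": 0, "wx": 0, "wy": 0, "wz": 0.3}]}}

```text
time: 12.63
tool_pos: [570.0, 27.3, 111.5]
tcp_rot: [-3.14, -0.002, -1.378]
contact_force: [2.1, -4.2, -1.3]
grip_width: 14.0
```

```bash
python3 s.py
```

```text
[12.63, -1.3778, [2.13, -4.22, -1.3], 'Mz', 0.19, 'w', 14.0, 'q6', 1.293, 'tau6', 0.648, 'xy', [570.0, 27.3, 111.5]]
```

{"name": "drive_tool", "arguments": {"deltas": [{"hand": 1, "tx": 0, "ty": 0, "tz": 0, "wx": 0, "wy": 0, "wz": 0.3}]}}

```text
time: 12.72
tool_pos: [570.0, 27.3, 111.5]
tcp_rot: [-3.14, -0.002, -1.401]
contact_force: [3.0, -3.5, -1.8]
grip_width: 13.5
```

```bash
python3 s.py
```

```text
[12.72, -1.401, [2.97, -3.47, -1.82], 'Mz', 0.263, 'w', 13.5, 'q6', 1.3162, 'tau6', -0.026, 'xy', [570.0, 27.3, 111.5]]
```

{"name": "drive_tool", "arguments": {"deltas": [{"hand": 1, "tx": 0, "ty": 0, "tz": 0, "wx": 0, "wy": 0, "wz": 0.3}]}}

```text
time: 12.8
tool_pos: [570.0, 27.3, 111.5]
tcp_rot: [-3.14, -0.002, -1.427]
contact_force: [1.7, -4.2, -2.0]
grip_width: 13.8
```

```bash
python3 s.py
```

```text
[12.8, -1.4269, [1.67, -4.16, -1.97], 'Mz', 0.279, 'w', 13.8, 'q6', 1.3421, 'tau6', -0.148, 'xy', [570.0, 27.3, 111.5]]
```

{"name": "drive_tool", "arguments": {"deltas": [{"hand": 1, "tx": 0, "ty": 0, "tz": 0, "wx": 0, "wy": 0, "wz": 0.3}]}}

```text
time: 12.88
tool_pos: [570.0, 27.2, 111.5]
tcp_rot: [-3.14, -0.002, -1.453]
contact_force: [1.8, -4.4, -2.5]
grip_width: 14.3
```

```bash
python3 s.py
```

```text
[12.88, -1.4531, [1.8, -4.35, -2.48], 'Mz', 0.303, 'w', 14.3, 'q6', 1.3682, 'tau6', -0.158, 'xy', [570.0, 27.2, 111.5]]
```

{"name": "drive_tool", "arguments": {"deltas": [{"hand": 1, "tx": 0, "ty": 0, "tz": 0, "wx": 0, "wy": 0, "wz": 0.7}]}}

```text
time: 12.97
tool_pos: [570.0, 27.2, 111.5]
tcp_rot: [-3.14, -0.002, -1.514]
contact_force: [1.3, -3.9, -0.7]
grip_width: 13.9
```

```bash
python3 s.py
```

```text
[12.97, -1.514, [1.3, -3.89, -0.67], 'Mz', 0.205, 'w', 13.9, 'q6', 1.4292, 'tau6', -1.166, 'xy', [570.0, 27.2, 111.5]]
```

{"name": "drive_tool", "arguments": {"deltas": [{"hand": 1, "tx": 0, "ty": 0, "tz": 0, "wx": 0, "wy": 0, "wz": 0.7}]}}

```text
time: 13.05
tool_pos: [570.1, 27.1, 111.5]
tcp_rot: [-3.14, -0.002, -1.577]
contact_force: [2.2, -4.7, -1.4]
grip_width: 14.1
```

```bash
python3 s.py
```

```text
[13.05, -1.5768, [2.24, -4.67, -1.38], 'Mz', 0.269, 'w', 14.1, 'q6', 1.492, 'tau6', -0.78, 'xy', [570.1, 27.1, 111.5]]
```

{"name": "drive_tool", "arguments": {"deltas": [{"hand": 1, "tx": 0, "ty": 0, "tz": 0, "wx": 0, "wy": 0, "wz": 0.7}]}}

```text
time: 13.13
tool_pos: [570.0, 27.1, 111.5]
tcp_rot: [-3.139, -0.002, -1.638]
contact_force: [1.7, -4.4, -1.9]
grip_width: 13.7
```

```bash
python3 s.py
```

```text
[13.13, -1.638, [1.66, -4.43, -1.93], 'Mz', 0.237, 'w', 13.7, 'q6', 1.5532, 'tau6', -0.711, 'xy', [570.0, 27.1, 111.5]]
```

{"name": "drive_tool", "arguments": {"deltas": [{"hand": 1, "tx": 0, "ty": 0, "tz": 0, "wx": 0, "wy": 0, "wz": 0.7}]}}

```text
time: 13.22
tool_pos: [570.0, 27.0, 111.5]
tcp_rot: [-3.139, -0.002, -1.699]
contact_force: [1.9, -4.5, -1.2]
grip_width: 14.1
```

```bash
python3 s.py
```

```text
[13.22, -1.6991, [1.87, -4.5, -1.23], 'Mz', 0.252, 'w', 14.1, 'q6', 1.6143, 'tau6', -0.705, 'xy', [570.0, 27.0, 111.5]]
```

{"name": "drive_tool", "arguments": {"deltas": [{"hand": 1, "tx": 0, "ty": 0, "tz": 0, "wx": 0, "wy": 0, "wz": 0.7}]}}

```text
time: 13.3
tool_pos: [570.0, 26.9, 111.5]
tcp_rot: [-3.139, -0.002, -1.76]
contact_force: [1.6, -5.3, -2.3]
grip_width: 13.9
```

```bash
python3 s.py
```

```text
[13.3, -1.7602, [1.61, -5.28, -2.35], 'Mz', 0.252, 'w', 13.9, 'q6', 1.6754, 'tau6', -0.705, 'xy', [570.0, 26.9, 111.5]]
```

{"name": "drive_tool", "arguments": {"deltas": [{"hand": 1, "tx": 0, "ty": 0, "tz": 0, "wx": 0, "wy": 0, "wz": 0.7}]}}

```text
time: 13.38
tool_pos: [570.0, 26.9, 111.5]
tcp_rot: [-3.139, -0.002, -1.821]
contact_force: [1.5, -6.2, -1.7]
grip_width: 13.9
```

```bash
python3 s.py
```

```text
[13.38, -1.8213, [1.48, -6.18, -1.71], 'Mz', 0.239, 'w', 13.9, 'q6', 1.7365, 'tau6', -0.705, 'xy', [570.0, 26.9, 111.5]]
```

{"name": "drive_tool", "arguments": {"deltas": [{"hand": 1, "tx": 0.015, "ty": 0, "tz": 0, "wx": 0, "wy": 0, "wz": 0.7}]}}

```text
time: 13.47
tool_pos: [570.0, 26.7, 111.5]
tcp_rot: [-3.139, -0.001, -1.883]
contact_force: [3.2, -1.9, -2.5]
grip_width: 13.8
```

```bash
python3 s.py
```

```text
[13.47, -1.8826, [3.17, -1.95, -2.45], 'Mz', 0.309, 'w', 13.8, 'q6', 1.7965, 'tau6', -0.679, 'xy', [570.0, 26.7, 111.5]]
```

{"name": "drive_tool", "arguments": {"deltas": [{"hand": 1, "tx": 0.015, "ty": 0, "tz": 0, "wx": 0, "wy": 0, "wz": 0.7}]}}

```text
time: 13.55
tool_pos: [569.9, 26.6, 111.5]
tcp_rot: [-3.139, 0.0, -1.944]
contact_force: [3.9, -0.5, -3.0]
grip_width: 13.6
```

```bash
python3 s.py
```

```text
[13.55, -1.9438, [3.86, -0.47, -2.99], 'Mz', 0.253, 'w', 13.6, 'q6', 1.8565, 'tau6', -0.694, 'xy', [569.9, 26.6, 111.5]]
```

{"name": "drive_tool", "arguments": {"deltas": [{"hand": 1, "tx": 0, "ty": 0, "tz": 0, "wx": 0, "wy": 0, "wz": 0.7}]}}

```text
time: 13.63
tool_pos: [569.9, 26.6, 111.5]
tcp_rot: [-3.139, 0.0, -2.005]
contact_force: [2.4, -0.7, -2.0]
grip_width: 13.7
```

```bash
python3 s.py
```

```text
[13.63, -2.0048, [2.42, -0.7, -1.95], 'Mz', 0.232, 'w', 13.7, 'q6', 1.9176, 'tau6', -0.724, 'xy', [569.9, 26.6, 111.5]]
```

{"name": "drive_tool", "arguments": {"deltas": [{"hand": 1, "tx": 0, "ty": 0, "tz": 0, "wx": 0, "wy": 0, "wz": 0.7}]}}

```text
time: 13.72
tool_pos: [569.9, 26.5, 111.5]
tcp_rot: [-3.139, 0.0, -2.066]
contact_force: [2.9, -1.5, -1.6]
grip_width: 13.9
```

```bash
python3 s.py
```

```text
[13.72, -2.0658, [2.91, -1.48, -1.6], 'Mz', 0.286, 'w', 13.9, 'q6', 1.9788, 'tau6', -0.712, 'xy', [569.9, 26.5, 111.5]]
```

{"name": "drive_tool", "arguments": {"deltas": [{"hand": 1, "tx": 0, "ty": 0, "tz": 0, "wx": 0, "wy": 0, "wz": 0.7}]}}

```text
time: 13.8
tool_pos: [569.9, 26.5, 111.5]
tcp_rot: [-3.139, 0.0, -2.127]
contact_force: [3.4, -2.4, -1.7]
grip_width: 13.5
```

```bash
python3 s.py
```

```text
[13.8, -2.1268, [3.45, -2.43, -1.73], 'Mz', 0.26, 'w', 13.5, 'q6', 2.0398, 'tau6', -0.71, 'xy', [569.9, 26.5, 111.5]]
```

{"name": "drive_tool", "arguments": {"deltas": [{"hand": 1, "tx": 0, "ty": 0, "tz": 0, "wx": 0, "wy": 0, "wz": 0.7}]}}

```text
time: 13.88
tool_pos: [569.8, 26.4, 111.5]
tcp_rot: [-3.139, 0.0, -2.188]
contact_force: [3.4, -2.1, -2.0]
grip_width: 13.9
```

```bash
python3 s.py
```

```text
[13.88, -2.1878, [3.38, -2.13, -2.01], 'Mz', 0.258, 'w', 13.9, 'q6', 2.1009, 'tau6', -0.71, 'xy', [569.8, 26.4, 111.5]]
```

{"name": "drive_tool", "arguments": {"deltas": [{"hand": 1, "tx": 0, "ty": 0, "tz": 0, "wx": 0, "wy": 0, "wz": 0.7}]}}

```text
time: 13.97
tool_pos: [569.8, 26.4, 111.5]
tcp_rot: [-3.139, 0.0, -2.249]
contact_force: [3.5, -3.3, -1.1]
grip_width: 13.9
```

```bash
python3 s.py
```

```text
[13.97, -2.2489, [3.46, -3.27, -1.09], 'Mz', 0.274, 'w', 13.9, 'q6', 2.162, 'tau6', -0.71, 'xy', [569.8, 26.4, 111.5]]
```

{"name": "drive_tool", "arguments": {"deltas": [{"hand": 1, "tx": 0, "ty": 0, "tz": 0, "wx": 0, "wy": 0, "wz": 0.7}]}}

```text
time: 14.05
tool_pos: [569.7, 26.3, 111.5]
tcp_rot: [-3.139, 0.0, -2.31]
contact_force: [1.9, -3.0, -2.2]
grip_width: 13.9
```

```bash
python3 s.py
```

```text
[14.05, -2.3099, [1.86, -2.99, -2.18], 'Mz', 0.262, 'w', 13.9, 'q6', 2.2231, 'tau6', -0.705, 'xy', [569.7, 26.3, 111.5]]
```

{"name": "drive_tool", "arguments": {"deltas": [{"hand": 1, "tx": 0, "ty": 0, "tz": 0, "wx": 0, "wy": 0, "wz": 0.7}]}}

```text
time: 14.13
tool_pos: [569.7, 26.3, 111.5]
tcp_rot: [-3.139, 0.0, -2.371]
contact_force: [2.6, -3.8, -1.9]
grip_width: 13.9
```

```bash
python3 s.py
```

```text
[14.13, -2.371, [2.6, -3.85, -1.94], 'Mz', 0.305, 'w', 13.9, 'q6', 2.2842, 'tau6', -0.667, 'xy', [569.7, 26.3, 111.5]]
```

{"name": "drive_tool", "arguments": {"deltas": [{"hand": 1, "tx": 0, "ty": 0, "tz": 0, "wx": 0, "wy": 0, "wz": 0.7}]}}

```text
time: 14.22
tool_pos: [569.7, 26.2, 111.5]
tcp_rot: [-3.139, 0.001, -2.432]
contact_force: [1.5, -4.0, -1.5]
grip_width: 13.9
```

```bash
python3 s.py
```

```text
[14.22, -2.432, [1.47, -4.01, -1.46], 'Mz', 0.271, 'w', 13.9, 'q6', 2.3452, 'tau6', -0.63, 'xy', [569.7, 26.2, 111.5]]
```

{"name": "drive_tool", "arguments": {"deltas": [{"hand": 1, "tx": 0, "ty": 0, "tz": 0, "wx": 0, "wy": 0, "wz": 0.7}]}}

```text
time: 14.3
tool_pos: [569.6, 26.2, 111.5]
tcp_rot: [-3.139, 0.0, -2.493]
contact_force: [1.9, -4.4, -0.3]
grip_width: 13.6
```

```bash
python3 s.py
```

```text
[14.3, -2.4931, [1.89, -4.39, -0.32], 'Mz', 0.319, 'w', 13.6, 'q6', 2.4062, 'tau6', -0.628, 'xy', [569.6, 26.2, 111.5]]
```

{"name": "drive_tool", "arguments": {"deltas": [{"hand": 1, "tx": 0, "ty": 0, "tz": 0, "wx": 0, "wy": 0, "wz": 0.7}]}}

```text
time: 14.38
tool_pos: [569.5, 26.2, 111.5]
tcp_rot: [-3.139, 0.0, -2.554]
contact_force: [1.7, -4.6, -1.2]
grip_width: 14.4
```

```bash
python3 s.py
```

```text
[14.38, -2.5542, [1.72, -4.56, -1.24], 'Mz', 0.307, 'w', 14.4, 'q6', 2.4673, 'tau6', -0.627, 'xy', [569.5, 26.2, 111.5]]
```

{"name": "drive_tool", "arguments": {"deltas": [{"hand": 1, "tx": 0, "ty": 0, "tz": 0, "wx": 0, "wy": 0, "wz": 0.7}]}}

```text
time: 14.47
tool_pos: [569.5, 26.1, 111.5]
tcp_rot: [-3.139, 0.001, -2.615]
contact_force: [2.5, -4.5, 0.8]
grip_width: 14.0
```

```bash
python3 s.py
```

```text
[14.47, -2.6152, [2.47, -4.47, 0.77], 'Mz', 0.317, 'w', 14.0, 'q6', 2.5284, 'tau6', -0.624, 'xy', [569.5, 26.1, 111.5]]
```

{"name": "drive_tool", "arguments": {"deltas": [{"hand": 1, "tx": 0, "ty": 0, "tz": 0, "wx": 0, "wy": 0, "wz": 0}, {"hand": 1, "tx": 0, "ty": 0, "tz": 0, "wx": 0, "wy": 0, "wz": 0}]}}

```text
time: 14.63
tool_pos: [569.5, 26.1, 111.5]
tcp_rot: [-3.14, 0.001, -2.611]
contact_force: [3.4, -4.8, -2.2]
grip_width: 14.2
```

```bash
python3 s.py
```

```text
[14.63, -2.6114, [3.38, -4.83, -2.15], 'Mz', -0.034, 'w', 14.2, 'q6', 2.5242, 'tau6', 0.075, 'xy', [569.5, 26.1, 111.5]]
```

{"name": "drive_tool", "arguments": {"deltas": [{"hand": -1, "tx": 0, "ty": 0, "tz": 0, "wx": 0, "wy": 0, "wz": 0}, {"hand": -1, "tx": 0, "ty": 0, "tz": 0, "wx": 0, "wy": 0, "wz": 0}, {"hand": -1, "tx": 0, "ty": 0, "tz": 0, "wx": 0, "wy": 0, "wz": 0}, {"hand": -1, "tx": 0, "ty": 0, "tz": 0, "wx": 0, "wy": 0, "wz": 0}, {"hand": -1, "tx": 0, "ty": 0, "tz": 0, "wx": 0, "wy": 0, "wz": 0}, {"hand": -1, "tx": 0, "ty": 0, "tz": 0, "wx": 0, "wy": 0, "wz": 0}, {"hand": -1, "tx": 0, "ty": 0, "tz": 0, "wx": 0, "wy": 0, "wz": 0}, {"hand": -1, "tx": 0, "ty": 0, "tz": 0, "wx": 0, "wy": 0, "wz": 0}]}}

```text
time: 15.3
tool_pos: [568.8, 27.1, 111.5]
tcp_rot: [-3.142, -0.0, -2.613]
contact_force: [0.4, 0.1, 0.9]
grip_width: 62.2
```

```bash
python3 s.py
```

```text
[15.3, -2.6125, [0.39, 0.08, 0.88], 'Mz', 0.021, 'w', 62.2, 'q6', 2.5257, 'tau6', -0.002, 'xy', [568.8, 27.1, 111.5]]
```

{"name": "drive_tool", "arguments": {"deltas": [{"hand": -1, "tx": 0, "ty": 0, "tz": 0, "wx": 0, "wy": 0, "wz": -1}, {"hand": -1, "tx": 0, "ty": 0, "tz": 0, "wx": 0, "wy": 0, "wz": -1}, {"hand": -1, "tx": 0, "ty": 0, "tz": 0, "wx": 0, "wy": 0, "wz": -1}, {"hand": -1, "tx": 0, "ty": 0, "tz": 0, "wx": 0, "wy": 0, "wz": -1}, {"hand": -1, "tx": 0, "ty": 0, "tz": 0, "wx": 0, "wy": 0, "wz": -1}, {"hand": -1, "tx": 0, "ty": 0, "tz": 0, "wx": 0, "wy": 0, "wz": -1}, {"hand": -1, "tx": 0, "ty": 0, "tz": 0, "wx": 0, "wy": 0, "wz": -1}, {"hand": -1, "tx": 0, "ty": 0, "tz": 0, "wx": 0, "wy": 0, "wz": -1}, {"hand": -1, "tx": 0, "ty": 0, "tz": 0, "wx": 0, "wy": 0, "wz": -1}, {"hand": -1, "tx": 0, "ty": 0, "tz": 0, "wx": 0, "wy": 0, "wz": -1}, {"hand": -1, "tx": 0, "ty": 0, "tz": 0, "wx": 0, "wy": 0, "wz": -1}, {"hand": -1, "tx": 0, "ty": 0, "tz": 0, "wx": 0, "wy": 0, "wz": -1}, {"hand": -1, "tx": 0, "ty": 0, "tz": 0, "wx": 0, "wy": 0, "wz": -1}, {"hand": -1, "tx": 0, "ty": 0, "tz": 0, "wx": 0, "wy": 0, "wz": -1}, {"hand": -1, "tx": 0, "ty": 0, "tz": 0, "wx": 0, "wy": 0, "wz": -1}, {"hand": -1, "tx": 0, "ty": 0, "tz": 0, "wx": 0, "wy": 0, "wz": -1}, {"hand": -1, "tx": 0, "ty": 0, "tz": 0, "wx": 0, "wy": 0, "wz": -1}, {"hand": -1, "tx": 0, "ty": 0, "tz": 0, "wx": 0, "wy": 0, "wz": -1}]}}

```text
time: 16.8
tool_pos: [568.8, 27.1, 111.5]
tcp_rot: [3.142, -0.0, -1.037]
contact_force: [1.3, 0.4, -0.2]
grip_width: 91.9
```

{"name": "drive_tool", "arguments": {"deltas": [{"hand": -1, "tx": 0, "ty": 0, "tz": 0, "wx": 0, "wy": 0, "wz": -1}, {"hand": -1, "tx": 0, "ty": 0, "tz": 0, "wx": 0, "wy": 0, "wz": -1}, {"hand": -1, "tx": 0, "ty": 0, "tz": 0, "wx": 0, "wy": 0, "wz": -1}, {"hand": -1, "tx": 0, "ty": 0, "tz": 0, "wx": 0, "wy": 0, "wz": -1}, {"hand": -1, "tx": 0, "ty": 0, "tz": 0, "wx": 0, "wy": 0, "wz": -1}, {"hand": -1, "tx": 0, "ty": 0, "tz": 0, "wx": 0, "wy": 0, "wz": -1}, {"hand": -1, "tx": 0, "ty": 0, "tz": 0, "wx": 0, "wy": 0, "wz": -1}, {"hand": -1, "tx": 0, "ty": 0, "tz": 0, "wx": 0, "wy": 0, "wz": -1}, {"hand": -1, "tx": 0, "ty": 0, "tz": 0, "wx": 0, "wy": 0, "wz": -1}, {"hand": -1, "tx": 0, "ty": 0, "tz": 0, "wx": 0, "wy": 0, "wz": -1}, {"hand": -1, "tx": 0, "ty": 0, "tz": 0, "wx": 0, "wy": 0, "wz": -1}, {"hand": -1, "tx": 0, "ty": 0, "tz": 0, "wx": 0, "wy": 0, "wz": -1}, {"hand": -1, "tx": 0, "ty": 0, "tz": 0, "wx": 0, "wy": 0, "wz": -1}, {"hand": -1, "tx": 0, "ty": 0, "tz": 0, "wx": 0, "wy": 0, "wz": -1}, {"hand": -1, "tx": 0, "ty": 0, "tz": 0, "wx": 0, "wy": 0, "wz": -1}, {"hand": -1, "tx": 0, "ty": 0, "tz": 0, "wx": 0, "wy": 0, "wz": -1}, {"hand": -1, "tx": 0, "ty": 0, "tz": 0, "wx": 0, "wy": 0, "wz": -1}, {"hand": -1, "tx": 0, "ty": 0, "tz": 0, "wx": 0, "wy": 0, "wz": -1}, {"hand": -1, "tx": 0, "ty": 0, "tz": 0, "wx": 0, "wy": 0, "wz": 0}, {"hand": -1, "tx": 0, "ty": 0, "tz": 0, "wx": 0, "wy": 0, "wz": 0}]}}

```text
time: 18.47
tool_pos: [568.8, 27.1, 111.5]
tcp_rot: [3.142, -0.0, 0.526]
contact_force: [0.3, 0.2, -0.4]
grip_width: 91.7
```

```bash
python3 s.py; python3 - <<'E'
from h import *
plan([569.5,26.3,111.5],-2.6114+np.pi)
E
```

```text
[18.47, 0.5263, [0.34, 0.2, -0.36], 'Mz', -0.012, 'w', 91.7, 'q6', -0.6133, 'tau6', -0.311, 'xy', [568.8, 27.1, 111.5]]
tool [568.8  27.1 111.5] rot [ 3.1416 -0.      0.5263] d tool/40 [0.006 0.026 0.   ] target axes/40 [0.006 0.026 0.   ] turn/5deg [ 0.    -0.    -0.045]
```

Regrip, slightly re-centred; 91.7 mm to 14 mm takes about a second.

{"name": "drive_tool", "arguments": {"deltas": [{"hand": 1, "tx": 0.006, "ty": 0.026, "tz": 0, "wx": 0, "wy": 0, "wz": -0.04}, {"hand": 1, "tx": 0, "ty": 0, "tz": 0, "wx": 0, "wy": 0, "wz": 0}, {"hand": 1, "tx": 0, "ty": 0, "tz": 0, "wx": 0, "wy": 0, "wz": 0}, {"hand": 1, "tx": 0, "ty": 0, "tz": 0, "wx": 0, "wy": 0, "wz": 0}, {"hand": 1, "tx": 0, "ty": 0, "tz": 0, "wx": 0, "wy": 0, "wz": 0}, {"hand": 1, "tx": 0, "ty": 0, "tz": 0, "wx": 0, "wy": 0, "wz": 0}, {"hand": 1, "tx": 0, "ty": 0, "tz": 0, "wx": 0, "wy": 0, "wz": 0}, {"hand": 1, "tx": 0, "ty": 0, "tz": 0, "wx": 0, "wy": 0, "wz": 0}, {"hand": 1, "tx": 0, "ty": 0, "tz": 0, "wx": 0, "wy": 0, "wz": 0}, {"hand": 1, "tx": 0, "ty": 0, "tz": 0, "wx": 0, "wy": 0, "wz": 0}, {"hand": 1, "tx": 0, "ty": 0, "tz": 0, "wx": 0, "wy": 0, "wz": 0}, {"hand": 1, "tx": 0, "ty": 0, "tz": 0, "wx": 0, "wy": 0, "wz": 0}, {"hand": 1, "tx": 0, "ty": 0, "tz": 0, "wx": 0, "wy": 0, "wz": 0}, {"hand": 1, "tx": 0, "ty": 0, "tz": 0, "wx": 0, "wy": 0, "wz": 0}, {"hand": 1, "tx": 0, "ty": 0, "tz": 0, "wx": 0, "wy": 0, "wz": 0}, {"hand": 1, "tx": 0, "ty": 0, "tz": 0, "wx": 0, "wy": 0, "wz": 0}, {"hand": 1, "tx": 0, "ty": 0, "tz": 0, "wx": 0, "wy": 0, "wz": 0}]}}

```text
time: 19.88
tool_pos: [569.5, 26.3, 111.5]
tcp_rot: [3.142, 0.0, 0.532]
contact_force: [-0.4, -0.2, 0.7]
grip_width: 13.8
```

```bash
python3 s.py; python3 - <<'E'
from h import *
im,cm=snap('wrist','pics/w7.png',None,1.5)
E
```

```text
[19.88, 0.5324, [-0.45, -0.22, 0.75], 'Mz', -0.043, 'w', 13.8, 'q6', -0.6206, 'tau6', -0.028, 'xy', [569.5, 26.3, 111.5]]
```

View pics/w7.png

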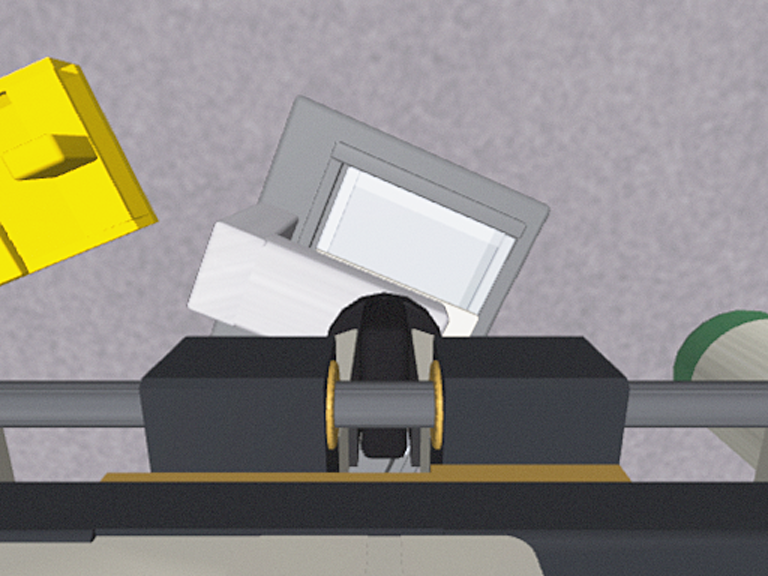

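{"name": "drive_tool", "arguments": {"deltas": [{"hand": 1, "tx": 0, "ty": 0, "tz": 0, "wx": 0, "wy": 0, "wz": 0.7}, {"hand": 1, "tx": 0, "ty": 0, "tz": 0, "wx": 0, "wy": 0, "wz": 0.7}, {"hand": 1, "tx": 0, "ty": 0, "tz": 0, "wx": 0, "wy": 0, "wz": 0.7}, {"hand": 1, "tx": 0, "ty": 0, "tz": 0, "wx": 0, "wy": 0, "wz": 0.7}, {"hand": 1, "tx": 0, "ty": 0, "tz": 0, "wx": 0, "wy": 0, "wz": 0.7}]}}

```text
time: 20.35
tool_pos: [569.2, 26.2, 111.5]
tcp_rot: [3.141, 0.001, 0.225]
contact_force: [-1.8, -1.1, 1.5]
grip_width: 13.4
```

```bash
python3 s.py
```

```text
[20.35, 0.225, [-1.76, -1.14, 1.49], 'Mz', 0.443, 'w', 13.4, 'q6', -0.3128, 'tau6', -0.611, 'xy', [569.2, 26.2, 111.5]]
```

{"name": "drive_tool", "arguments": {"deltas": [{"hand": 1, "tx": 0, "ty": 0, "tz": 0, "wx": 0, "wy": 0, "wz": 0.7}, {"hand": 1, "tx": 0, "ty": 0, "tz": 0, "wx": 0, "wy": 0, "wz": 0.7}, {"hand": 1, "tx": 0, "ty": 0, "tz": 0, "wx": 0, "wy": 0, "wz": 0.7}, {"hand": 1, "tx": 0, "ty": 0, "tz": 0, "wx": 0, "wy": 0, "wz": 0.7}, {"hand": 1, "tx": 0, "ty": 0, "tz": 0, "wx": 0, "wy": 0, "wz": 0.7}]}}

```text
time: 20.77
tool_pos: [569.0, 26.1, 111.5]
tcp_rot: [3.141, 0.001, -0.08]
contact_force: [-2.3, 0.3, 2.1]
grip_width: 13.6
```

```bash
python3 s.py
```

```text
[20.77, -0.0804, [-2.31, 0.29, 2.05], 'Mz', 0.442, 'w', 13.6, 'q6', -0.0074, 'tau6', -0.598, 'xy', [569.0, 26.1, 111.5]]
```

{"name": "drive_tool", "arguments": {"deltas": [{"hand": 1, "tx": 0, "ty": 0, "tz": 0, "wx": 0, "wy": 0, "wz": 0.7}, {"hand": 1, "tx": 0, "ty": 0, "tz": 0, "wx": 0, "wy": 0, "wz": 0.7}, {"hand": 1, "tx": 0, "ty": 0, "tz": 0, "wx": 0, "wy": 0, "wz": 0.7}, {"hand": 1, "tx": 0, "ty": 0, "tz": 0, "wx": 0, "wy": 0, "wz": 0.7}, {"hand": 1, "tx": 0, "ty": 0, "tz": 0, "wx": 0, "wy": 0, "wz": 0.7}, {"hand": 1, "tx": 0, "ty": 0, "tz": 0, "wx": 0, "wy": 0, "wz": 0.7}, {"hand": 1, "tx": 0, "ty": 0, "tz": 0, "wx": 0, "wy": 0, "wz": 0.7}, {"hand": 1, "tx": 0, "ty": 0, "tz": 0, "wx": 0, "wy": 0, "wz": 0.7}, {"hand": 1, "tx": 0, "ty": 0, "tz": 0, "wx": 0, "wy": 0, "wz": 0.7}, {"hand": 1, "tx": 0, "ty": 0, "tz": 0, "wx": 0, "wy": 0, "wz": 0.7}]}}

```text
time: 21.6
tool_pos: [568.5, 26.3, 111.5]
tcp_rot: [3.14, 0.002, -0.691]
contact_force: [-3.9, -0.6, 3.5]
grip_width: 14.0
```

```bash
python3 s.py
```

```text
[21.6, -0.6912, [-3.86, -0.63, 3.55], 'Mz', 0.363, 'w', 14.0, 'q6', 0.6034, 'tau6', -0.573, 'xy', [568.5, 26.3, 111.5]]
```

{"name": "drive_tool", "arguments": {"deltas": [{"hand": 1, "tx": 0, "ty": 0, "tz": 0, "wx": 0, "wy": 0, "wz": 0.42}, {"hand": 1, "tx": 0, "ty": 0, "tz": 0, "wx": 0, "wy": 0, "wz": 0}, {"hand": 1, "tx": 0, "ty": 0, "tz": 0, "wx": 0, "wy": 0, "wz": 0}]}}

```text
time: 21.85
tool_pos: [568.5, 26.4, 111.5]
tcp_rot: [3.14, 0.002, -0.724]
contact_force: [-5.0, -0.1, 4.8]
grip_width: 13.4
```

```bash
python3 s.py
```

```text
[21.85, -0.7245, [-5.0, -0.13, 4.82], 'Mz', 0.094, 'w', 13.4, 'q6', 0.6365, 'tau6', 0.181, 'xy', [568.5, 26.4, 111.5]]
```

{"name": "drive_tool", "arguments": {"deltas": [{"hand": -1, "tx": 0, "ty": 0, "tz": 0, "wx": 0, "wy": 0, "wz": 0}, {"hand": -1, "tx": 0, "ty": 0, "tz": 0, "wx": 0, "wy": 0, "wz": 0}, {"hand": -1, "tx": 0, "ty": 0, "tz": 0, "wx": 0, "wy": 0, "wz": 0}, {"hand": -1, "tx": 0, "ty": 0, "tz": 0, "wx": 0, "wy": 0, "wz": 0}, {"hand": -1, "tx": 0, "ty": 0, "tz": 0, "wx": 0, "wy": 0, "wz": 0}, {"hand": -1, "tx": 0, "ty": 0, "tz": 0, "wx": 0, "wy": 0, "wz": 0}, {"hand": -1, "tx": 0, "ty": 0, "tz": -0.3, "wx": 0, "wy": 0, "wz": 0}, {"hand": -1, "tx": 0, "ty": 0, "tz": -0.6, "wx": 0, "wy": 0, "wz": 0}, {"hand": -1, "tx": 0, "ty": 0, "tz": -0.6, "wx": 0, "wy": 0, "wz": 0}, {"hand": -1, "tx": 0, "ty": 0, "tz": -0.6, "wx": 0, "wy": 0, "wz": 0}, {"hand": -1, "tx": 0, "ty": 0, "tz": -0.6, "wx": 0, "wy": 0, "wz": 0}, {"hand": -1, "tx": 0, "ty": 0, "tz": -0.6, "wx": 0, "wy": 0, "wz": 0}, {"hand": -1, "tx": 0, "ty": 0.6, "tz": 0, "wx": 0, "wy": 0, "wz": 0}, {"hand": -1, "tx": 0, "ty": 0.7, "tz": 0, "wx": 0, "wy": 0, "wz": 0}, {"hand": -1, "tx": 0, "ty": 0.7, "tz": 0, "wx": 0, "wy": 0, "wz": 0}, {"hand": -1, "tx": 0, "ty": 0.6, "tz": 0, "wx": 0, "wy": 0, "wz": 0}, {"hand": -1, "tx": 0, "ty": 0, "tz": 0, "wx": 0, "wy": 0, "wz": 0}, {"hand": -1, "tx": 0, "ty": 0, "tz": 0, "wx": 0, "wy": 0, "wz": 0}]}}

```text
time: 23.35
tool_pos: [500.2, -52.2, 243.9]
tcp_rot: [-3.141, -0.001, -0.728]
contact_force: [-0.3, -0.2, -0.3]
grip_width: 91.8
```

```bash
python3 s.py; python3 - <<'E'
from h import *
im,cm=snap('wrist','pics/w8.png',None,1.5); np.save('w8.npy',cm,allow_pickle=True); im,cm=snap('side','pics/s8.png',(200,130,340,270),5)
E
```

```text
[23.35, -0.728, [-0.33, -0.15, -0.29], 'Mz', -0.041, 'w', 91.8, 'q6', 0.4715, 'tau6', -0.13, 'xy', [500.2, -52.2, 243.9]]
```

View pics/w8.png

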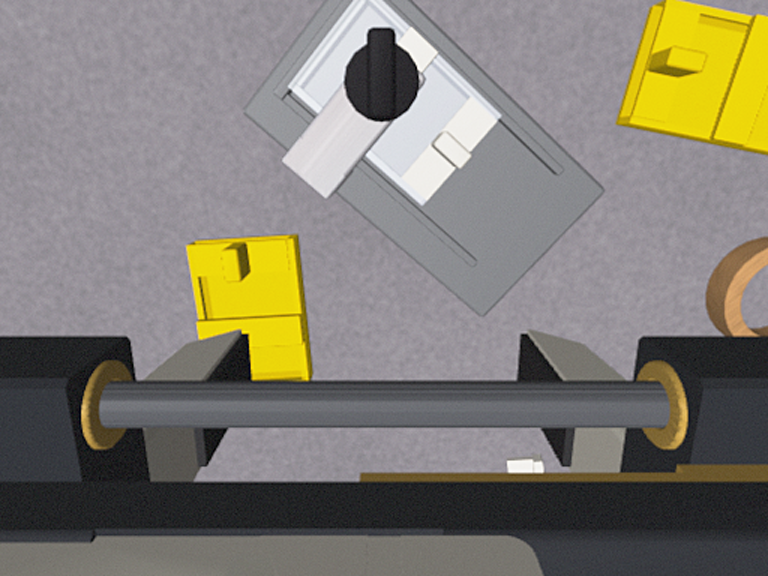

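View pics/s8.png

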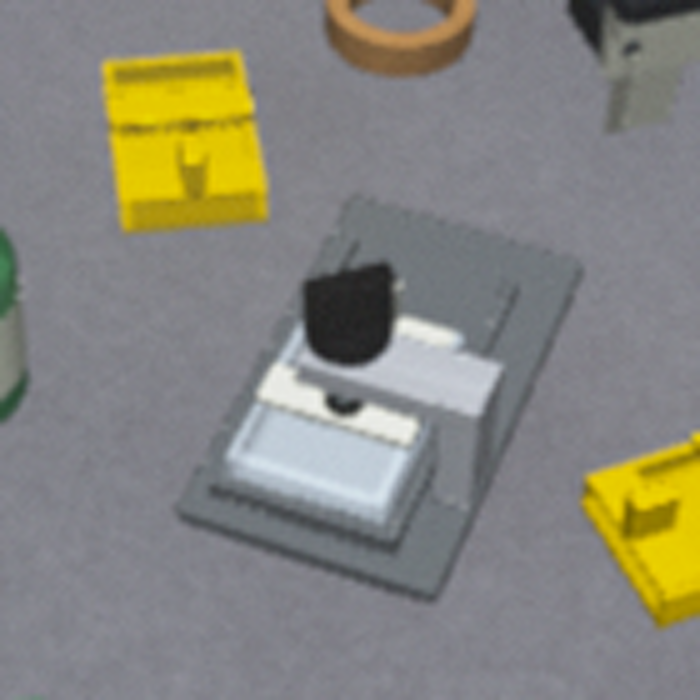

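The wrist view shows the knob bar upright at about (381,75), in line with the tool, so the knob stayed where it was left. The side view shows the foot on the comb bar at about (343,403) and the tray against the stop.

```bash
python3 - <<'E'
from h import *
cm=np.load('w8.npy',allow_pickle=True).item()
def w(p,z): return cast('w',((p[0]+.5)/1.5-.5,(p[1]+.5)/1.5-.5),z,cm)[:2]
C,S=np.cos(YAW),np.sin(YAW)
for p in [(501,112),(426,205)]:
    d=w(p,35)-O; print('tail',C*d[0]+S*d[1],-S*d[0]+C*d[1])
st(); print(close_job())
E
```

```text
tail -67.26666460717628 -43.753791709026295
tail -71.60413932772974 35.02671058458462
23.45 [501.01 -51.21 243.66] [-3.141e+00 -5.000e-04 -7.260e-01] F [-0.8  -1.27 -0.49] M [-0.027 -0.029 -0.003] w 91.5 q [-0.254  0.3    1.577  0.     1.264  0.472]
the job is handed in; nothing more can be done
None
```

The tray is home against the stop and clamped a quarter turn past first touch. I handed the job in at 23.5 s, with the gripper open and touching nothing.

- **Tray:** I pushed it with closed fingers on its tail end. The push ran at about 6–7 N while sliding and reached about 14 N when it met the stop. After the push, the wrist camera put the tray at bed x −70 to 49 mm; home is −70 to 50 mm.
- **Clamp:** The last joint's torque rose by 0.08 N m between tool yaw −2.30 and −2.43 rad, so I took the touch as −2.30 rad, about 2.42 rad from the start. I regripped once, because the last joint would have run out of range. I stopped 1.56 rad past the touch, against 1.57 rad for a quarter turn. The torque grew by 0.04 N m per rad after the touch, as you described.
- **Last checks:** The pictures show the foot on the comb bar and the knob bar where I left it. The bystanders in view looked undisturbed.
- **Disagreements:**
  - The wrist moment was noisy and twice read 0.44 N m where about 0.33–0.36 was expected, so I relied on the joint torque.
  - The last tail measurement gave −67 and −72 mm at the two corners, a mean of −69.4 mm. I put the spread down to reading pixels by eye.

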